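Put the filled pots up to cool and start the timer

TASK

Take the spice jar off the folded cooling stand and set it upright on the worktop; then swing the stand up and over until it snaps open, stand every filled pot upright on its deck to cool, and press each pot's lid fully home. With all of them up there, start the countdown timer: press its left key (clear), its middle key (preset time) and its right key (start) in that order, each all the way down and one at a time. Leave the pepper mill and the salt shaker alone.

Things in the scene. Friction and masses are not known exactly. Their poses are not given: they have to be found in the camera images.
- front_legs (a joint): swing of the folding stand's legs in rad: 0 = folded flat, 1.78 (102 degrees) = open, resting on stops past the vertical. An over-centre spring and the weight hold it at both ends: the lift takes up to 10 N, dead centre is near 1.2; beyond it the stand snaps on to 1.78 by itself, let go sooner it drops back. Load on the open deck presses it onto the stops
- stand: base of the folding cooling stand: dark steel frame 212 x 132 mm on suction feet, does not move. Origin under its middle, x = the way the deck swings to open (away from the robot), z up. The deck rides level on parallel 60 mm legs, on an arc: at leg angle q the middle of its top lies at x = 0.026 - 0.060 cos q, z = 0.030 + 0.060 sin q (m, in the base's frame)
- deck (a point): middle of the top of the deck: level wooden slats, 194 x 150 mm (x by y, axes as the stand's), edged all round by a 9 mm round steel rail, centred 20 mm above the deck top and 97 mm (x) or 75 mm (y) from its middle. Top 30 mm above the worktop folded, 89 mm open. Four pots fit two by two, e.g. at x +-42, y +-35 mm
- front_rail (a point): middle of the deck's front rail (on the stand's -x side, nearest the robot): 9 mm round bar along the stand's y, on its centre line, 20 mm above the deck top. Can be pinched from above anywhere along its length (50 mm above the worktop when folded) and led along the arc
- pot1: white ceramic pot with a wooden push-on lid, one of two to four alike: straight-sided body 54 mm in diameter and 42 mm tall, 56 mm tall over a lid that stands fully proud, 52 mm with the lid home; 0.25 kg. Origin at the centre of its underside, z up
- pot2: white ceramic pot with a wooden push-on lid, one of two to four alike: straight-sided body 54 mm in diameter and 42 mm tall, 56 mm tall over a lid that stands fully proud, 52 mm with the lid home; 0.25 kg. Origin at the centre of its underside, z up
- pot3: white ceramic pot with a wooden push-on lid, one of two to four alike: straight-sided body 54 mm in diameter and 42 mm tall, 56 mm tall over a lid that stands fully proud, 52 mm with the lid home; 0.25 kg. Origin at the centre of its underside, z up
- pot4: white ceramic pot with a wooden push-on lid, one of two to four alike: straight-sided body 54 mm in diameter and 42 mm tall, 56 mm tall over a lid that stands fully proud, 52 mm with the lid home; 0.25 kg. Origin at the centre of its underside, z up
- pot1_lid (a joint): how far the lid of pot1 (wood, 53 mm in diameter, 10 mm thick, flat on top, dark seal below) is pressed in, in m: 0 = standing 4 mm proud with the seal showing, 0.004 = fully home. It fits tightly: about 6 N straight down moves it, and it stays where it is pushed
- pot2_lid (a joint): how far the lid of pot2 (wood, 53 mm in diameter, 10 mm thick, flat on top, dark seal below) is pressed in, in m: 0 = standing 4 mm proud with the seal showing, 0.004 = fully home. It fits tightly: about 6 N straight down moves it, and it stays where it is pushed
- pot3_lid (a joint): how far the lid of pot3 (wood, 53 mm in diameter, 10 mm thick, flat on top, dark seal below) is pressed in, in m: 0 = standing 4 mm proud with the seal showing, 0.004 = fully home. It fits tightly: about 6 N straight down moves it, and it stays where it is pushed
- pot4_lid (a joint): how far the lid of pot4 (wood, 53 mm in diameter, 10 mm thick, flat on top, dark seal below) is pressed in, in m: 0 = standing 4 mm proud with the seal showing, 0.004 = fully home. It fits tightly: about 6 N straight down moves it, and it stays where it is pushed
- timer: countdown timer: flat white plastic slab 84 x 118 x 20 mm with a display, held to the worktop by suction, so that it does not move. Origin under its middle; x away from the user, y to the user's left, z up. Its three round grey keys stand in a row along y on the half nearer the user: x = -20 mm, y = +36 (left), 0 (middle), -36 mm (right)
- key_left (a joint): travel of the timer's left key in m: 0 = up, 0.004 = all the way down (1.4 N to start, 4.2 N at the bottom); springs back. Counts as pressed beyond 0.003
- key_middle (a joint): travel of the timer's middle key in m: 0 = up, 0.004 = all the way down (1.4 N to start, 4.2 N at the bottom); springs back. Counts as pressed beyond 0.003
- key_right (a joint): travel of the timer's right key in m: 0 = up, 0.004 = all the way down (1.4 N to start, 4.2 N at the bottom); springs back. Counts as pressed beyond 0.003
- key_left_top (a point): centre of the top of the timer's left key (19 mm in diameter, 6 mm above the case when up, 26 mm above the worktop)
- key_middle_top (a point): centre of the top of the timer's middle key (19 mm in diameter, 6 mm above the case when up, 26 mm above the worktop)
- key_right_top (a point): centre of the top of the timer's right key (19 mm in diameter, 6 mm above the case when up, 26 mm above the worktop)
- spice_jar: green glass spice jar with a round black cap, 41 mm in diameter, 95 mm tall, 0.11 kg; at the start it stands on the folded deck. Origin at the centre of its underside, z up
- pepper_mill: bystander: dark wooden pepper mill, 58 mm wide, 130 mm tall. Origin at the centre of its underside
- salt_shaker: bystander: clear salt shaker with a metal top, 44 mm wide, 90 mm tall. Origin at the centre of its underside
Mind the look-alikes: they are no part of the job. What is shaped like the pot4 but green or pink is not meant. What is shaped like the pot2 but red is not meant.

How it is judged:
On the way, in this order (a step that is already met when the one before it is completed fails the run):
1. the spice jar stands upright on the worktop, let go, the stand still folded (height (world z) of spice_jar between -0.008 and 0.008 m and angle between spice_jar's own z axis and vertical below 0.12 rad and contact force between the fingers and spice_jar below 0.3 N and value of joint front_legs below 0.3 rad), for 0.2 s.
2. the cooling stand has snapped open (value of joint front_legs above 1.7 rad), for 0.2 s.
3. every pot stands upright on the deck of the open stand, let go, with its lid fully home (value of joint front_legs above 1.7 rad and x of pot1 in the frame of deck between -0.08 and 0.08 m and y of pot1 in the frame of deck between -0.06 and 0.06 m and z of pot1 in the frame of deck between -0.006 and 0.006 m and angle between each of pot1, pot2, pot3, pot4's own z axis and vertical below 0.12 rad and value of joint each of pot1_lid, pot2_lid, pot3_lid, pot4_lid above 0.0033 m and contact force between the fingers and pot1 below 0.3 N and linear speed of each of pot1, pot2, pot3, pot4 below 0.03 m/s and x of pot2 in the frame of deck between -0.08 and 0.08 m and y of pot2 in the frame of deck between -0.06 and 0.06 m and z of pot2 in the frame of deck between -0.006 and 0.006 m and contact force between the fingers and pot2 below 0.3 N and x of pot3 in the frame of deck between -0.08 and 0.08 m and y of pot3 in the frame of deck between -0.06 and 0.06 m and z of pot3 in the frame of deck between -0.006 and 0.006 m and contact force between the fingers and pot3 below 0.3 N and x of pot4 in the frame of deck between -0.08 and 0.08 m and y of pot4 in the frame of deck between -0.06 and 0.06 m and z of pot4 in the frame of deck between -0.006 and 0.006 m and contact force between the fingers and pot4 below 0.3 N), for 0.3 s.
4. the timer's left key is pressed all the way down, the others not (value of joint key_left above 0.003 m and value of joint each of key_middle, key_right below 0.001 m), for 0.05 s.
5. the timer's middle key is pressed all the way down, the others not (value of joint key_middle above 0.003 m and value of joint each of key_left, key_right below 0.001 m), for 0.05 s.
6. the timer's right key is pressed all the way down, the others not (value of joint key_right above 0.003 m and value of joint each of key_left, key_middle below 0.001 m), for 0.05 s.
At the end, for the whole second after the job is handed in: Stand open (leg joint over 1.70 rad); every pot on the deck inside its rail (height within 6 mm; within 80 mm of its middle along x, 60 along y), within 0.25 rad of upright, released, lid in by 3.3 of 4 mm or more; spice jar upright on the worktop; all keys up (value of joint front_legs above 1.7 rad and height (world z) of spice_jar between -0.008 and 0.008 m and angle between spice_jar's own z axis and vertical below 0.12 rad and contact force between the fingers and spice_jar below 0.3 N and x of pot1 in the frame of deck between -0.08 and 0.08 m and y of pot1 in the frame of deck between -0.06 and 0.06 m and z of pot1 in the frame of deck between -0.006 and 0.006 m and angle between each of pot1, pot2, pot3, pot4's own z axis and vertical below 0.25 rad and value of joint each of pot1_lid, pot2_lid, pot3_lid, pot4_lid above 0.0033 m and contact force between the fingers and pot1 below 0.3 N and x of pot2 in the frame of deck between -0.08 and 0.08 m and y of pot2 in the frame of deck between -0.06 and 0.06 m and z of pot2 in the frame of deck between -0.006 and 0.006 m and contact force between the fingers and pot2 below 0.3 N and x of pot3 in the frame of deck between -0.08 and 0.08 m and y of pot3 in the frame of deck between -0.06 and 0.06 m and z of pot3 in the frame of deck between -0.006 and 0.006 m and contact force between the fingers and pot3 below 0.3 N and x of pot4 in the frame of deck between -0.08 and 0.08 m and y of pot4 in the frame of deck between -0.06 and 0.06 m and z of pot4 in the frame of deck between -0.006 and 0.006 m and contact force between the fingers and pot4 below 0.3 N and value of joint each of key_left, key_middle, key_right below 0.001 m); the robot touches nothing.
It fails at once if two timer keys are down at once (value of joint each of key_left, key_middle above 0.002 m or value of joint each of key_left, key_right above 0.002 m or value of joint each of key_middle, key_right above 0.002 m).
It fails at once if the pepper mill is knocked over or moved more than 3 cm (distance of pepper_mill from where it was at the start of the episode above 0.03 m or angle between pepper_mill's own z axis and vertical above 0.5 rad).
It fails at once if the salt shaker is knocked over or moved more than 3 cm (distance of salt_shaker from where it was at the start of the episode above 0.03 m or angle between salt_shaker's own z axis and vertical above 0.5 rad).
Of pot1, pot2, pot3, pot4 only 2 to 4 are there at a start; the rules pass over those that are not, and their reading is None.
At some moment in a run one of pot1, pot2, pot3, pot4 may be knocked a few centimetres aside while the robot is not near it.
Once in a run the grip may slacken for a moment while it holds something.
It also fails if it takes over 210 s, if anything falls off the work surface, if the arm or the gripper's body presses on something with over 40 N, if the wrist force passes 120 N, or if a joint passes its speed limit or range.

ROBOT

A 6-joint arm with a two-finger parallel gripper is mounted at the origin on a cart in front of the work surface, level with it; the furniture and walls round the work are solid. World frame = base frame: x ahead of the robot, y to its left, z up, the work surface at z = 0. Lengths are in m, angles in rad, forces in N, time in s.
With the tool pointing down it reaches from about 0.35 to 0.775 m from the base axis. Payload 7.3 kg.
Tool frame: the origin (TCP) lies on the mounting face of the last link; the fingertips stand 178 mm ahead of it and the grasp point (between the pads) lies 159 mm ahead of it (robot.tcp_to_tips is the distance from the TCP to the fingertips, in m); z points along the fingers, y is the direction in which the jaws open and shut (so a half turn about z gives the same grasp; the last joint's range is limited). The gripper opens to 92 mm and grips with 3 to 60 N. Pads are 19 mm wide; open, the fingers measure 130 mm over their backs; the gripper's body (75 mm by 190 mm) begins 47 mm behind the grasp point.
Start: joints at [1.127, 0.342, 1.524, -0, 1.275, -0.146], TCP at [0.154, 0.502, 0.405] pointing down, gripper open.
Joint ranges: [-2.53, 2.53], [-0.77, 2.02], [0.04, 2.7], [-1, 4.14], [0.28, 2.66], [-3.11, 3.11]. Speed limits (rad/s): [2.57, 2.57, 3.14, 3.14, 3.14, 3.14].

INTERFACE

Orientations are given as [roll, pitch, yaw] about the fixed x, y, z axes, in that order (R = Rz(yaw) Ry(pitch) Rx(roll)).
In Python, from cell import robot, viewer gives the robot as it stands.
- The arm moves only by the shell command python3 -m creep 'ROWS' [OPENING] [FORCE]. ROWS is JSON, a list that holds one entry, the list of rows, each a list of 6 numbers: the shift along the world's x, y, z in mm, then the turn, a rotation vector about the world's x, y, z in degrees. A call has 1 to 5 rows; each row shifts and turns the pose as measured when the row begins; what a row does not reach is not made up. A row lasts 1/12 s, in which the tool goes at most 41.7 mm and 7.16 degrees, less where a joint would pass 70% of its speed; a pose out of reach is approached as far as the arm can. A call with a gripper value outside its range is refused whole. OPENING is the closure, from -1 (fully open) to 1 (shut), set as the call begins (- or left out, the last holds). The fingers move at their own pace and stop on an object; FORCE is the grip in N (left out, the last holds). Time passes only in rows, so rows that do not move let the fingers close. It gives the time, the measured TCP pose, the force and the opening at its end, in the units of the state.
- robot.observe(): the state, without advancing time (a new reading comes with each control period).
- viewer.read_camera(name): name is "side" or "top"; returns the picture (400x640x3 uint8, blue, green, red); there is no depth.
- viewer.camera_model(name): a dict with "fx", "fy", "cx", "cy" (pixels), "k1" (the pictures are not rectified: a ray, as slopes to the right and down, at radius r is drawn at 1 + k1 r^2 times it, then the intrinsics apply), "pose" (4x4, takes a point from camera to world coordinates). Camera axes: x right, y up, looking along -z (the intrinsics and any distortion apply to the point x, -y, -z); pixel columns grow to the right and rows downward; lengths in m; the calibration is good to about 2 mm. A picture is of the moment at which its call begins. camera_model takes no time and is no camera call.
- robot.hand_in(): hands the job in, once; it reports no verdict.
The state is a dict: "time": time; "qpos": joint angles; "qvel": joint speeds; "joint_efforts": joint torques, N m; "tool_pos": TCP position; "tool_rot": TCP orientation; "contact_force": force on the tool from outside, world axes, zero at the start; "torque": the same for the moment, N m; "opening": finger opening in m.
Only numpy, scipy, OpenCV 4.12 (cv2) and the standard library are available. Lean on these libraries where they do the work, as an engineer would, in place of code of your own. Each camera call takes 0.05 s, during which the arm holds its last target. There are 200 camera calls.

## Working session

There is one attempt and no reset: what is moved stays moved. The work goes in short steps, Python scripts to look and compute and a shell command to move; the robot and the scene stay as the last step left them, time stands still between calls to the robot, and variables do not carry over. Pictures are saved under pics/ and viewed, about 12 in all and at most 16, crops included, and the job is handed in when it is done.

```bash
mkdir -p pics; ls; python3 - <<'E'
from cell import robot, viewer
import cv2
for n in ("top","side"):
    cv2.imwrite(f"pics/{n}0.png",viewer.read_camera(n)); m=viewer.camera_model(n); print(n,{k:(v if k!="pose" else [[round(float(a),4) for a in r] for r in v]) for k,v in m.items()})
print(robot.observe())
E
```

```text
pics
top {'fx': 387.55700951132945, 'fy': 387.55700951132945, 'cx': 319.9106306618122, 'cy': 196.30830532342785, 'k1': 0.0034016358679568137, 'pose': [[-0.0035, 0.9817, -0.1902, 0.3082], [-1.0, -0.0036, -0.0003, 0.0239], [-0.001, 0.1902, 0.9817, 1.1726], [0.0, 0.0, 0.0, 1.0]]}
side {'fx': 509.28203236623517, 'fy': 509.28203236623517, 'cx': 322.60306451960093, 'cy': 205.33608212446674, 'k1': -0.009703100380980406, 'pose': [[0.8779, 0.2636, -0.3998, -0.0725], [-0.4787, 0.4594, -0.7482, -1.0785], [-0.0136, 0.8482, 0.5295, 0.8487], [0.0, 0.0, 0.0, 1.0]]}
{'time': 0.1, 'qpos': array([ 1.12699868e+00,  3.42631711e-01,  1.52489959e+00,  1.23670178e-05,
        1.27542130e+00, -1.46004811e-01]), 'qvel': array([ 0.00032693, -0.0023698 , -0.00322681, -0.00056547, -0.00156816,
        0.00147386]), 'joint_efforts': array([ 2.20057067e-03, -4.31996119e+01, -2.44696659e+01,  7.20899552e-02,
        5.25457738e-02, -2.78156949e-05]), 'tool_pos': array([0.15396808, 0.5017894 , 0.40413302]), 'tool_rot': array([-3.14024889e+00, -2.09555918e-04,  2.84379607e+00]), 'contact_force': array([-0.54746307, -0.39742188, -1.55627417]), 'torque': array([ 0.02751368,  0.00570928, -0.03693584]), 'opening': 0.09169935485130931}
```

View pics/top0.png

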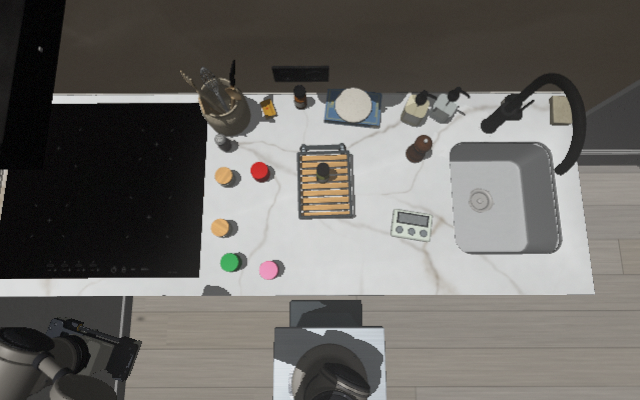

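View pics/side0.png

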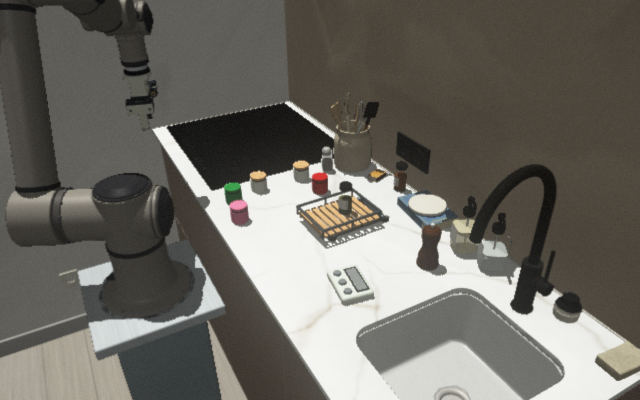

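The top view shows wooden-lidded pots at (224,176) and (221,228), so two pots. The red, green and pink ones are decoys. The stand is at (326,184) with the jar cap at (324,172), the timer at (411,225), the mill at (420,148) and the shaker at (222,142). Next I measure these.

```bash
cat > h.py <<'E'
import numpy as np, cv2
from cell import robot, viewer
def ray(n,u,v):
    m=viewer.camera_model(n); P=np.array(m["pose"])
    a=np.array([(u-m["cx"])/m["fx"],(v-m["cy"])/m["fy"]]); s=a.copy()
    for _ in range(5): s=a/(1+m["k1"]*(s@s))
    return P[:3,3],P[:3,:3]@np.array([s[0],-s[1],-1])
def pl(n,u,v,z):
    o,d=ray(n,u,v); return (o+d*(z-o[2])/d[2])[:2]
def proj(n,p):
    m=viewer.camera_model(n); P=np.array(m["pose"]); c=P[:3,:3].T@(np.array(p)-P[:3,3])
    s=np.array([c[0],-c[1]])/-c[2]; s=s*(1+m["k1"]*(s@s)); return np.array([m["cx"],m["cy"]])+m["fx"]*s
def tri(u1,u2):
    o,d=ray("top",*u1);p,e=ray("side",*u2)
    A=np.stack([d,-e],1); t=np.linalg.lstsq(A,p-o,rcond=None)[0]; a,b=o+d*t[0],p+e*t[1]
    return (a+b)/2,np.linalg.norm(a-b)
def blobs(mask,amin):
    n,l,s,c=cv2.connectedComponentsWithStats(mask.astype(np.uint8))
    return [(c[i].round(1),s[i,4],(l==i)) for i in range(1,n) if s[i,4]>=amin]
def orange(n,img=None,amin=25):
    img=viewer.read_camera(n) if img is None else img
    h=cv2.cvtColor(img,cv2.COLOR_BGR2HSV)
    return img,blobs((h[...,0]>8)&(h[...,0]<24)&(h[...,1]>85)&(h[...,2]>110),amin)
def st():
    s=robot.observe(); print("t",round(s["time"],2),"tcp",(s["tool_pos"]*1000).round(1),"rot",np.degrees(s["tool_rot"]).round(1),"F",s["contact_force"].round(1),"open",round(s["opening"]*1000,1))
E
python3 - <<'E'
from h import *
t=cv2.imread("pics/top0.png"); s=cv2.imread("pics/side0.png")
for n,i in(("top",t),("side",s)):
    _,b=orange(n,i)
    for c,a,_ in b: print(n,c,a,pl(n,*c,0.056).round(4),pl(n,*c,.03).round(4))
_,b=orange("top",t,8)
m=np.zeros(t.shape[:2],bool)
for c,a,k in b:
    if 295<c[0]<355 and 140<c[1]<225: m|=k
pts=np.argwhere(m)[:,::-1]
W=np.array([pl("top",*p,.03) for p in pts],np.float32)
print("deck rect",cv2.minAreaRect(W))
a=cv2.resize(t[130:250,285:445],None,fx=5,fy=5,interpolation=cv2.INTER_CUBIC); cv2.imwrite("pics/c1.png",a)
a=cv2.resize(s[150:310,280:450],None,fx=4,fy=3.7,interpolation=cv2.INTER_CUBIC)
a=cv2.resize(s[150:310,280:450],None,fx=3.7,fy=3.7,interpolation=cv2.INTER_CUBIC);cv2.imwrite("pics/c2.png",a)
E
```

```text
top [269.  109.4] 127 [0.7966 0.1795] [0.808  0.1831]
top [323.7 157.4] 209 [0.6431 0.0125] [0.6509 0.0122]
top [309.6 164.8] 80 [0.6203 0.0547] [0.6276 0.0554]
top [336.1 163.8] 94 [ 0.6231 -0.0244] [ 0.6304 -0.0255]
top [223.4 175.1] 232 [0.5896 0.3103] [0.5962 0.317 ]
top [308.8 171.8] 73 [0.5988 0.057 ] [0.6056 0.0578]
top [341.2 170.6] 56 [ 0.6021 -0.0393] [ 0.609  -0.0408]
top [308.8 178.9] 72 [0.5771 0.057 ] [0.5834 0.0577]
top [340.5 178.1] 60 [ 0.5792 -0.0369] [ 0.5855 -0.0383]
top [324.6 185.3] 226 [0.5575 0.0103] [0.5633 0.01  ]
top [325.5 192.4] 223 [0.5361 0.0078] [0.5415 0.0074]
top [325.5 199.6] 223 [0.5146 0.0079] [0.5194 0.0075]
top [325.5 206.7] 231 [0.4935 0.008 ] [0.4979 0.0077]
top [326.2 213.1] 123 [0.4747 0.0061] [0.4785 0.0057]
top [219.8 227.1] 249 [0.4349 0.3139] [0.4379 0.3207]
side [300.5 164.2] 107 [0.5869 0.3094] [0.6085 0.3549]
side [257.8 175. ] 114 [0.4321 0.3109] [0.4486 0.3565]
side [376.3 173.6] 72 [0.7711 0.1259] [0.7988 0.1654]
side [359.6 206.6] 190 [ 0.6165 -0.0184] [0.6391 0.0164]
side [326.8 214.9] 511 [ 0.5117 -0.0096] [0.5309 0.0254]
side [306.2 218.2] 32 [0.4529 0.0044] [0.4701 0.0399]
side [366.1 219.6] 107 [ 0.5958 -0.0856] [ 0.6177 -0.053 ]
side [346.  226.3] 44 [ 0.5297 -0.0863] [ 0.5495 -0.0537]
side [337.  229.8] 25 [ 0.4998 -0.0886] [ 0.5185 -0.0561]
deck rect ((0.5676377415657043, 0.009168416261672974), (0.18614508211612701, 0.13879160583019257), 1.9312328100204468)
```

View pics/c1.png

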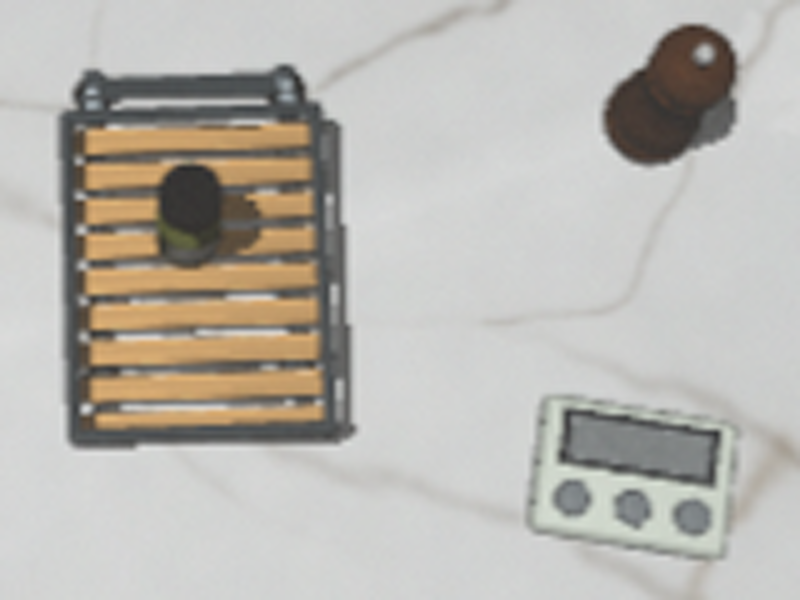

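View pics/c2.png

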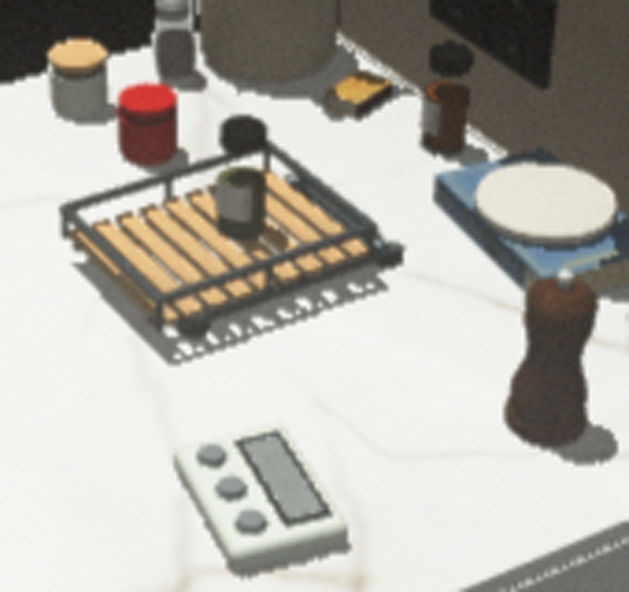

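Crops: the deck rails run from crop-top (72,112) to (350,435), the jar cap is at (190,193), and the keys are at (572,497), (632,507) and (692,517).

```bash
python3 - <<'E'
from h import *
C=lambda u,v:(285+u/5-.4,130+v/5-.4)
for k,p in dict(kl=(572,497),km=(632,507),kr=(692,517)).items(): print(k,pl("top",*C(*p),.026).round(4))
for k,p in dict(tl=(70,112),tr=(325,107),bl=(75,437),br=(347,432)).items(): print(k,pl("top",*C(*p),.05).round(4))
print("jar top",pl("top",*C(190,193),.122).round(4),"side",pl("side",280+243/3.7,150+132/3.7,.123).round(4))
print("jar base top",pl("top",*C(190,243),.04).round(4))
t=cv2.imread("pics/top0.png");h=cv2.cvtColor(t,cv2.COLOR_BGR2HSV)
for c,a,_ in blobs((h[...,1]>90)&~((h[...,0]>8)&(h[...,0]<24)),60): 
    if 190<c[0]<460: print("col",c,a,pl("top",*c,.05).round(3))
print("salt",pl("top",222,142,.07).round(3),"mill",pl("top",*C(650,125),.02).round(3))
for p in [(.59,.31),(.435,.312)]: print(p)
E
```

```text
kl [ 0.4307 -0.2098]
km [ 0.4247 -0.2451]
kr [ 0.4186 -0.2802]
tl [0.6621 0.0881]
tr [ 0.6646 -0.0658]
bl [0.4643 0.0838]
br [ 0.4667 -0.0751]
jar top [0.5919 0.0164] side [0.5837 0.0074]
jar base top [0.583 0.016]
col [371.6 114. ] 86 [ 0.783 -0.136]
col [332.4 112.9] 64 [ 0.787 -0.015]
col [259.7 171.3] 291 [0.602 0.204]
col [229.5 262. ] 268 [0.335 0.283]
col [271.8 266.9] 113 [0.321 0.162]
salt [0.688 0.315] mill [ 0.662 -0.269]
(0.59, 0.31)
(0.435, 0.312)
```

```bash
python3 -m creep '[[[27,-30,0,0,0,-7.1],[27,-30,0,0,0,-7.1],[27,-30,0,0,0,-7.1],[27,-30,0,0,0,-7.1],[27,-30,0,0,0,-7.1]]]' -1
python3 -m creep '[[[27,-30,0,0,0,-7.1],[27,-30,0,0,0,-7.1],[27,-30,0,0,0,-7.1],[27,-30,0,0,0,-7.1],[27,-30,0,0,0,-7.1]]]'
python3 -m creep '[[[27,-30,0,0,0,0],[27,-30,0,0,0,0],[27,-30,0,0,0,0],[27,-30,0,0,0,0],[0,0,0,0,0,0]]]'
```

```text
time: 0.52
tool_pos: [0.2873, 0.3505, 0.4016]
tool_rot: [-3.138, -0.002, 2.221]
contact_force: [0.9, 0.8, 0.0]
opening: 0.0918
time: 0.93
tool_pos: [0.4246, 0.1933, 0.4009]
tool_rot: [-3.136, -0.002, 1.595]
contact_force: [0.8, 1.3, -0.5]
opening: 0.0919
time: 1.35
tool_pos: [0.5378, 0.0627, 0.3992]
tool_rot: [-3.136, -0.001, 1.581]
contact_force: [-1.0, 0.1, -0.5]
opening: 0.0916
```

```bash
python3 -m creep '[[[25,-25,0,0,0,1],[24,-25,-20,0,0,0],[0,0,-35,0,0,0],[0,0,-35,0,0,0],[0,0,-25,0,0,0]]]'
python3 -m creep '[[[0,0,-20,0,0,0],[0,0,-5,0,0,0],[0,0,0,0,0,0]]]'; python3 -c "
from h import *
cv2.imwrite('pics/j1.png',cv2.resize(viewer.read_camera('side')[80:280,240:440],None,fx=2.5,fy=2.5,interpolation=2)); st()"
```

```text
time: 1.77
tool_pos: [0.5902, 0.0075, 0.2845]
tool_rot: [3.137, 0.0, 1.594]
contact_force: [-0.4, -0.0, -0.7]
opening: 0.0918
time: 2.02
tool_pos: [0.5877, 0.008, 0.2511]
tool_rot: [-3.133, -0.002, 1.593]
contact_force: [-0.7, -0.1, 0.0]
opening: 0.0921
t 2.07 tcp [587.7   8.1 251.7] rot [-1.795e+02 -1.000e-01  9.130e+01] F [-0.7  0.6  0.1] open 91.6
```

View pics/j1.png

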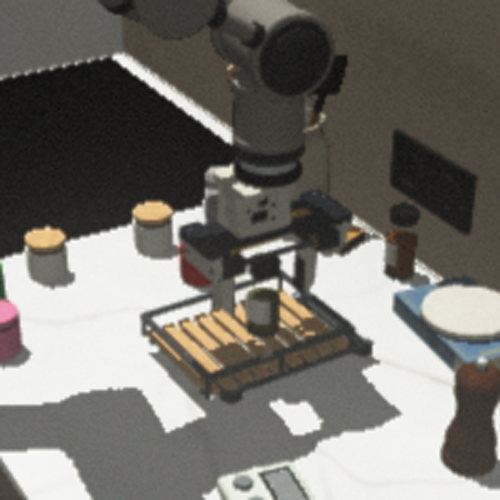

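The jar sits between the fingers at about (265,300), so I close and lift.

```bash
python3 -m creep '[[[0,4,0,0,0,0],[0,0,0,0,0,0],[0,0,0,0,0,0],[0,0,0,0,0,0],[0,0,0,0,0,0]]]' 1 25
python3 -m creep '[[[0,0,0,0,0,0],[0,0,0,0,0,0],[0,0,20,0,0,0],[0,0,20,0,0,0],[0,0,20,0,0,0]]]'
python3 -m creep '[[[0,0,10,0,0,0],[-5,-33,0,0,0,0],[-5,-33,0,0,0,0],[0,-33,0,0,0,0],[0,-33,0,0,0,0]]]'
python3 -m creep '[[[0,-33,0,0,0,0],[0,0,-20,0,0,0],[0,0,-20,0,0,0],[0,0,0,0,0,0]]]'
```

```text
time: 2.48
tool_pos: [0.5891, 0.0135, 0.258]
tool_rot: [3.14, -0.001, 1.594]
contact_force: [-0.1, -0.4, 0.3]
opening: 0.0632
time: 2.9
tool_pos: [0.5878, 0.0135, 0.3164]
tool_rot: [-3.135, -0.002, 1.594]
contact_force: [0.4, -0.7, -0.9]
opening: 0.0361
time: 3.32
tool_pos: [0.5778, -0.1159, 0.3317]
tool_rot: [3.139, -0.003, 1.605]
contact_force: [0.4, 0.6, -1.2]
opening: 0.0362
time: 3.65
tool_pos: [0.5766, -0.1588, 0.2905]
tool_rot: [3.137, 0.001, 1.596]
contact_force: [-1.1, 1.0, -1.2]
opening: 0.0361
```

```bash
python3 -c "
from h import *
a=viewer.read_camera('side')[120:290,260:460]
cv2.imwrite('pics/j2.png',cv2.resize(a,None,fx=3,fy=3,interpolation=2)); st()"
```

```text
t 3.7 tcp [ 577.1 -158.5  292.2] rot [1.797e+02 1.000e-01 9.150e+01] F [-0.4  0.2 -0.2] open 36.3
```

View pics/j2.png

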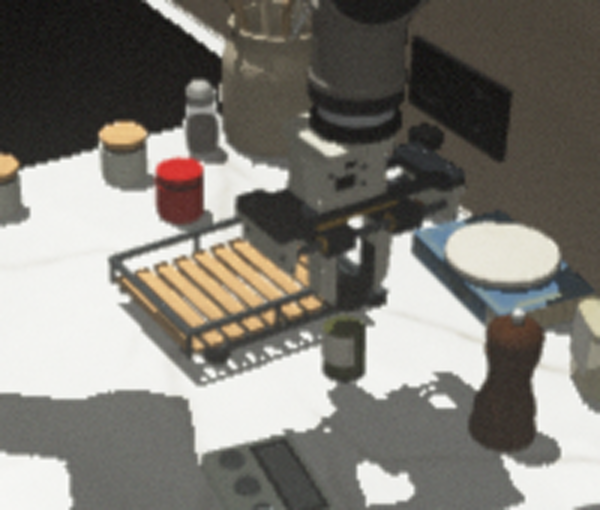

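```bash
python3 -c "
from h import *
for z in (.02,.03,.04,.05,.06): print(z,proj('side',(.577,-.1585,z)).round(1))"
```

```text
0.02 [374.4 245.4]
0.03 [374.5 242.4]
0.04 [374.7 239.4]
0.05 [374.8 236.4]
0.06 [375.  233.3]
```

```bash
python3 -m creep '[[[0,0,-13,0,0,0],[0,0,-3,0,0,0],[0,0,0,0,0,0]]]'
python3 -m creep '[[[0,0,-3,0,0,0],[0,0,0,0,0,0]]]';python3 -m creep '[[[0,0,-3,0,0,0],[0,0,0,0,0,0]]]';python3 -m creep '[[[0,0,-3,0,0,0],[0,0,0,0,0,0]]]'
```

```text
time: 3.95
tool_pos: [0.5778, -0.1579, 0.2782]
tool_rot: [3.133, 0.002, 1.598]
contact_force: [0.0, 0.4, -1.0]
opening: 0.0361
time: 4.12
tool_pos: [0.5783, -0.1571, 0.2767]
tool_rot: [3.132, 0.003, 1.599]
contact_force: [-0.5, 0.0, -1.1]
opening: 0.0359
time: 4.28
tool_pos: [0.5787, -0.1566, 0.275]
tool_rot: [3.13, 0.004, 1.6]
contact_force: [-0.5, 0.1, -1.5]
opening: 0.0362
time: 4.45
tool_pos: [0.5789, -0.1564, 0.2725]
tool_rot: [3.128, 0.004, 1.6]
contact_force: [-0.5, 0.6, -0.6]
opening: 0.0358
```

```bash
python3 -m creep '[[[0,0,-4,0.2,0.8,0],[0,0,0,0,0,0]]]'
python3 -m creep '[[[0,0,-3,0,0,0],[0,0,0,0,0,0]]]';python3 -m creep '[[[0,0,-3,0,0,0],[0,0,0,0,0,0]]]'
```

```text
time: 4.62
tool_pos: [0.5789, -0.1564, 0.2685]
tool_rot: [-3.14, -0.0, 1.6]
contact_force: [0.4, 0.5, -2.1]
opening: 0.036
time: 4.78
tool_pos: [0.5791, -0.1565, 0.2654]
tool_rot: [-3.141, 0.0, 1.6]
contact_force: [-0.5, 0.0, -1.2]
opening: 0.0361
time: 4.95
tool_pos: [0.5803, -0.1571, 0.2654]
tool_rot: [3.137, 0.003, 1.6]
contact_force: [-0.7, -0.2, -0.2]
opening: 0.0364
```

```bash
python3 -m creep '[[[0,0,-4,0,0,0],[0,0,0,0,0,0]]]';python3 -m creep '[[[0,0,-4,0,0,0],[0,0,0,0,0,0]]]'
```

```text
time: 5.12
tool_pos: [0.5816, -0.1578, 0.265]
tool_rot: [3.129, 0.007, 1.6]
contact_force: [-0.8, 0.8, -1.4]
opening: 0.0362
time: 5.28
tool_pos: [0.5827, -0.1584, 0.2645]
tool_rot: [3.122, 0.01, 1.6]
contact_force: [-0.4, 0.9, -1.9]
opening: 0.0362
```

```bash
python3 -c "
from h import *
a=viewer.read_camera('side')[180:280,320:420]
cv2.imwrite('pics/j3.png',cv2.resize(a,None,fx=5,fy=5,interpolation=2)); st();print(proj('side',(.582,-.158,0)))
s=robot.observe();print(s['qpos'],s['joint_efforts'])"
```

```text
t 5.33 tcp [ 582.7 -158.4  264.3] rot [178.9   0.6  91.7] F [ 1.2 -0.6 -0.5] open 36.0
[375.51365668 250.60051878]
[-0.3920292   0.61469862  1.48632003 -0.00158231  1.01831249 -0.42069615] [ 3.23558541e-02 -5.33433330e+01 -2.10291767e+01  4.30514454e-02
  6.74881297e-02 -1.36000537e-03]
```

View pics/j3.png

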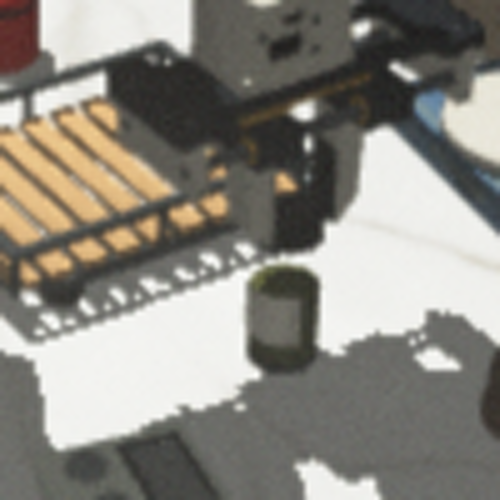

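The jar's base at pixel (376,250.5) matches the projection for z = 0. It's down, so I release and retreat.

```bash
python3 -m creep '[[[0,0,0,0.5,1.0,0],[0,0,0,0,0,0]]]' - 3
python3 -m creep '[[[0,0,0,0,0,0],[0,0,0,0,0,0],[0,0,0,0,0,0],[0,0,0,0,0,0],[0,0,0,0,0,0]]]' -1
python3 -m creep '[[[0,0,0,0,0,0],[0,0,0,0,0,0],[0,0,20,0,0,0],[0,0,35,0,0,0],[0,0,40,0,0,0]]]'
python3 -m creep '[[[0,0,20,0,0,0],[-30,30,0,0,0,0],[-30,36,0,0,0,0],[-30,36,0,0,0,0],[-25,36,0,0,0,0]]]'
```

```text
time: 5.5
tool_pos: [0.5827, -0.1585, 0.264]
tool_rot: [3.14, 0.0, 1.6]
contact_force: [0.9, -0.6, 3.6]
opening: 0.0369
time: 5.92
tool_pos: [0.5821, -0.1582, 0.2614]
tool_rot: [-3.138, -0.002, 1.6]
contact_force: [-0.8, -0.5, 0.2]
opening: 0.0659
time: 6.33
tool_pos: [0.5795, -0.1572, 0.3488]
tool_rot: [-3.118, -0.011, 1.6]
contact_force: [1.7, -0.9, 0.5]
opening: 0.0914
time: 6.75
tool_pos: [0.4712, -0.0293, 0.3791]
tool_rot: [-3.141, -0.001, 1.592]
contact_force: [1.4, 0.1, -0.4]
opening: 0.0918
```

```bash
python3 -m creep '[[[-4,34,-25,0,0,1],[0,0,-38,0,0,0],[0,0,-38,0,0,0],[0,0,0,0,0,0],[0,0,0,0,0,0]]]' -0.1
python3 -c "
from h import *
st();a=viewer.read_camera('side')
cv2.imwrite('pics/r1.png',cv2.resize(a[150:290,280:420],None,fx=4,fy=4,interpolation=2))
t=viewer.read_camera('top');cv2.imwrite('pics/rt.png',t)"
```

```text
time: 7.17
tool_pos: [0.4613, 0.0116, 0.2812]
tool_rot: [3.135, -0.001, 1.617]
contact_force: [0.1, -0.3, 0.1]
opening: 0.0631
t 7.17 tcp [461.3  11.6 281.2] rot [179.6  -0.   92.7] F [ 0.1 -0.3  0.1] open 63.1
```

View pics/r1.png

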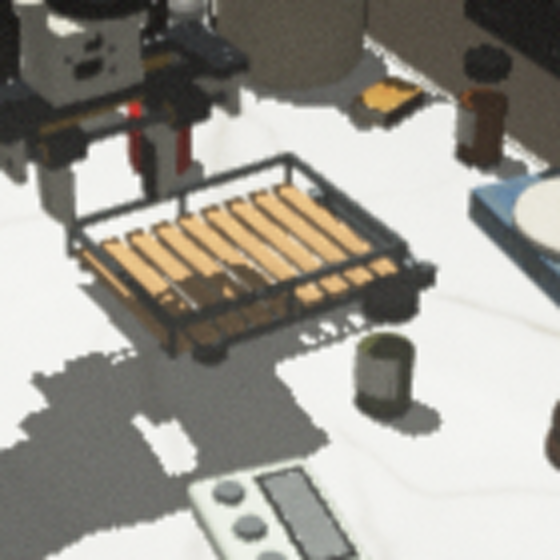

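The jar stands upright at about (385,360). The rail corners are at (74,240), (290,157), (407,247) and (175,330) in the crop.

```bash
python3 -c "
from h import *
P=np.array([pl('side',280+u/4-.4,150+v/4-.4,.05) for u,v in((74,240),(175,328),(290,157),(407,247))]);print(P.round(4));print('front',P[:2].mean(0),'back',P[2:].mean(0))"
```

```text
[[ 0.4571  0.0651]
 [ 0.4674 -0.0701]
 [ 0.6569  0.0895]
 [ 0.6625 -0.0636]]
front [ 0.4622094  -0.00250562] back [0.65969393 0.01293926]
```

```bash
python3 -m creep '[[[4,-6,-20,0,0,-0.5],[0,0,-25,0,0,0],[0,0,-14,0,0,0],[0,0,-6,0,0,0],[0,0,0,0,0,0]]]'
python3 -c "
from h import *
st()"
python3 -m creep '[[[0,0,0,0,0,0],[0,0,0,0,0,0],[0,0,0,0,0,0],[0,0,0,0,0,0],[0,0,0,0,0,0]]]' 1 45
python3 -m creep '[[[0,0,0,0,0,0],[0,0,0,0,0,0],[0,0,0,0,0,0],[0,0,0,0,0,0],[0,0,0,0,0,0]]]'
```

```text
time: 7.68
tool_pos: [0.4714, 0.0018, 0.2248]
tool_rot: [3.113, 0.004, 1.603]
contact_force: [-0.5, -1.2, 0.6]
opening: 0.0507
t 7.68 tcp [471.4   1.8 224.8] rot [178.3   0.2  91.9] F [-0.5 -1.2  0.6] open 50.7
time: 8.1
tool_pos: [0.4703, 0.001, 0.2286]
tool_rot: [3.117, 0.004, 1.603]
contact_force: [-11.8, -4.7, 1.4]
opening: 0.0217
time: 8.52
tool_pos: [0.4657, 0.0007, 0.2287]
tool_rot: [3.131, 0.005, 1.605]
contact_force: [-0.1, -1.7, -6.2]
opening: 0.0064
```

```bash
python3 -m creep '[[[0,0,0,0,0.6,0],[0,0,0,0,0,0],[0,0,0,0,0,0],[0,0,0,0,0,0],[0,0,0,0,0,0]]]' 0.2
python3 -m creep '[[[0,0,-9,0,0,0],[0,0,-6,0,0,0],[0,0,0,0,0,0]]]'
```

```text
time: 8.93
tool_pos: [0.4672, 0.0009, 0.2301]
tool_rot: [3.138, 0.005, 1.605]
contact_force: [-0.3, 0.1, 0.1]
opening: 0.0342
time: 9.18
tool_pos: [0.4671, 0.001, 0.2142]
tool_rot: [3.137, 0.005, 1.606]
contact_force: [-0.3, -0.3, -0.1]
opening: 0.0363
```

```bash
python3 -m creep '[[[0,0,0,0,0,0],[0,0,0,0,0,0],[0,0,0,0,0,0],[0,0,0,0,0,0],[0,0,0,0,0,0]]]' 1 50
python3 -m creep '[[[0,0,0,0,0,0],[0,0,0,0,0,0],[0,0,0,0,0,0]]]'
```

```text
time: 9.6
tool_pos: [0.4671, 0.001, 0.2132]
tool_rot: [3.138, 0.005, 1.605]
contact_force: [5.1, 1.8, -1.8]
opening: 0.0082
time: 9.85
tool_pos: [0.4671, 0.001, 0.2131]
tool_rot: [3.138, 0.004, 1.605]
contact_force: [0.4, -0.7, -2.2]
opening: 0.0077
```

```bash
python3 -m creep '[[[2,0,15,0,0,0],[5,0,14,0,0,0],[0,0,0,0,0,0]]]'
python3 -m creep '[[[9,0,12,0,0,0],[0,0,0,0,0,0]]]'
```

```text
time: 10.1
tool_pos: [0.4742, 0.001, 0.2409]
tool_rot: [3.14, 0.004, 1.605]
contact_force: [1.8, -0.3, -7.7]
opening: 0.0071
time: 10.27
tool_pos: [0.482, 0.0012, 0.2515]
tool_rot: [-3.138, 0.003, 1.605]
contact_force: [2.1, -0.1, -7.0]
opening: 0.0071
```

```bash
python3 -m creep '[[[12,0.4,11,0,0,0],[0,0,0,0,0,0]]]'
python3 -m creep '[[[14,0.4,8,0,0,0],[0,0,0,0,0,0]]]'
python3 -m creep '[[[14,0.4,4,0,0,0],[0,0,0,0,0,0]]]'
```

```text
time: 10.43
tool_pos: [0.4924, 0.0015, 0.2605]
tool_rot: [-3.133, 0.003, 1.606]
contact_force: [-2.1, -0.5, 0.0]
opening: 0.0075
time: 10.6
tool_pos: [0.5041, 0.0018, 0.2669]
tool_rot: [-3.126, 0.003, 1.606]
contact_force: [-2.3, 0.6, 8.0]
opening: 0.0075
time: 10.77
tool_pos: [0.5163, 0.0022, 0.2712]
tool_rot: [-3.123, 0.003, 1.607]
contact_force: [2.1, 1.2, 5.2]
opening: 0.0072
```

```bash
python3 -m creep '[[[14,0.4,2,0,0,0],[0,0,0,0,0,0]]]'
python3 -m creep '[[[12,0.4,-1,0,0,0],[3,0,-1,0,0,0],[0,0,0,0,0,0]]]'
python3 -m creep '[[[0,0,0,0,0,0],[0,0,0,0,0,0],[0,0,0,0,0,0],[0,0,0,0,0,0],[0,0,0,0,0,0]]]' 0
python3 -m creep '[[[0,0,0,0,0,0],[0,0,20,0,0,0],[0,0,38,0,0,0],[0,0,38,0,0,0],[0,0,0,0,0,0]]]'
```

```text
time: 10.93
tool_pos: [0.5298, 0.0028, 0.2729]
tool_rot: [-3.126, 0.003, 1.607]
contact_force: [4.6, 0.0, 4.0]
opening: 0.0075
time: 11.18
tool_pos: [0.5427, 0.0033, 0.2716]
tool_rot: [-3.124, 0.004, 1.607]
contact_force: [0.5, 0.2, 6.1]
opening: 0.0076
time: 11.6
tool_pos: [0.5405, 0.0033, 0.2693]
tool_rot: [-3.124, 0.004, 1.608]
contact_force: [0.1, -0.2, -0.8]
opening: 0.0361
time: 12.02
tool_pos: [0.539, 0.0033, 0.365]
tool_rot: [-3.115, 0.002, 1.608]
contact_force: [1.4, -0.5, 0.6]
opening: 0.0458
```

```bash
cat > look.py <<'E'
from h import *
import sys
T=viewer.read_camera('top');S=viewer.read_camera('side')
cv2.imwrite(f'pics/{sys.argv[1]}.png',T);cv2.imwrite(f'pics/{sys.argv[1]}s.png',S)
for n,i,m in(('top',T,60),('side',S,40)):
    for c,a,_ in orange(n,i)[1]:
        if a>=m: print(n,c,a,'z.056',pl(n,*c,.056).round(4),'z.145',pl(n,*c,.145).round(4),'deck',pl(n,*c,.089).round(4))
st()
E
python3 look.py a1; python3 -c "
import cv2;cv2.imwrite('pics/a1v.png',cv2.resize(cv2.imread('pics/a1s.png')[130:280,200:420],None,fx=3,fy=3,interpolation=2))"
```

```text
top [269.  109.2] 133 z.056 [0.7973 0.1795] z.145 [0.7583 0.1671] deck [0.7828 0.1749]
top [223.5 175.2] 231 z.056 [0.5893 0.31  ] z.145 [0.5669 0.2872] deck [0.581  0.3015]
top [219.9 227.1] 245 z.056 [0.4349 0.3136] z.145 [0.4248 0.2905] deck [0.4312 0.3051]
side [300.5 164.2] 109 z.056 [0.5869 0.3094] z.145 [0.5129 0.1535] deck [0.5595 0.2516]
side [257.8 174.9] 113 z.056 [0.4323 0.3115] z.145 [0.3757 0.1555] deck [0.4113 0.2537]
side [360.7 186.5] 916 z.056 [0.6822 0.0798] z.145 [ 0.5975 -0.0502] deck [0.6508 0.0316]
side [330.7 196.5] 67 z.056 [0.5714 0.0737] z.145 [ 0.4991 -0.0557] deck [0.5446 0.0257]
side [387.  195.4] 114 z.056 [ 0.7222 -0.0056] z.145 [ 0.633 -0.126] deck [ 0.6891 -0.0502]
t 12.12 tcp [537.9   3.4 359.8] rot [-178.     0.    92.1] F [-1.2  1.1 -0.8] open 45.7
```

View pics/a1v.png

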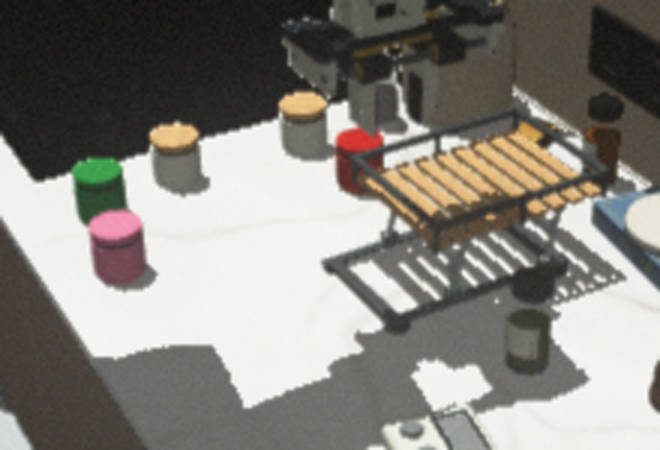

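The stand is open with the deck level. The two pots are at (0.434,0.3125) and (0.588,0.310). I take the near one first.

```bash
python3 -m creep '[[[-13,38,0,0,-1.5,0],[-13,38,0,0,0,-6],[-13,38,0,0,0,-6],[-13,38,0,0,0,-5],[-13,38,0,0,0,0]]]' -0.74
python3 -m creep '[[[-13,38,0,0,0,0],[-13,38,0,0,0,0],[-13,38,0,0,0,0],[0,0,0,0,0,0]]]'; python3 -c "
from h import *
st()"
```

```text
time: 12.53
tool_pos: [0.4712, 0.1918, 0.3526]
tool_rot: [-3.127, 0.007, 1.282]
contact_force: [2.0, -0.1, -0.8]
opening: 0.0748
time: 12.87
tool_pos: [0.4255, 0.3146, 0.346]
tool_rot: [-3.118, 0.012, 1.286]
contact_force: [-0.4, -1.0, -0.2]
opening: 0.0798
t 12.87 tcp [425.5 314.6 346. ] rot [-178.7    0.7   73.7] F [-0.4 -1.  -0.2] open 79.8
```

```bash
cat > go.py <<'E'
from h import *
import sys
from scipy.spatial.transform import Rotation as R
x,y,z,yaw=map(float,sys.argv[1:5]) # grasp point target mm, yaw deg
s=robot.observe(); Rt=R.from_euler('xyz',[180,0,yaw],degrees=True); Rc=R.from_euler('xyz',s['tool_rot'])
print("tcp shift",(np.array([x,y,z+159])-s['tool_pos']*1000).round(1),"rotvec",np.degrees((Rt*Rc.inv()).as_rotvec()).round(1),"F",s['contact_force'].round(1),"open",round(s['opening']*1000,1))
E
python3 go.py 434 312.5 30 75
```

```text
tcp shift [   8.5   -2.1 -157. ] rotvec [ 0.3 -1.5  1.4] F [-0.4 -1.  -0.2] open 79.8
```

```bash
python3 -m creep '[[[8,-2,-30,0.3,-1.5,1.4],[0,0,-38,0,0,0],[0,0,-35,0,0,0],[0,0,0,0,0,0]]]'; python3 go.py 434 312.5 30 75
```

```text
time: 13.2
tool_pos: [0.4302, 0.3149, 0.2364]
tool_rot: [3.141, 0.001, 1.32]
contact_force: [-0.8, -2.0, -0.3]
opening: 0.0798
tcp shift [  3.8  -2.4 -47.4] rotvec [ 0.   0.  -0.6] F [-0.8 -2.  -0.3] open 79.8
```

```bash
python3 -m creep '[[[4,-2,-25,0,0,0],[0,0,-20,0,0,0],[0,0,0,0,0,0]]]'
python3 -m creep '[[[0,0,0,0,0,0],[0,0,0,0,0,0],[0,0,0,0,0,0],[0,0,0,0,0,0],[0,0,0,0,0,0]]]' 1 35
python3 -m creep '[[[0,0,0,0,0,0],[0,0,0,0,0,0],[0,0,0,0,0,0],[0,0,0,0,0,0],[0,0,0,0,0,0]]]'; python3 go.py 434 312.5 30 75
```

```text
time: 13.45
tool_pos: [0.434, 0.3116, 0.189]
tool_rot: [-3.138, 0.005, 1.32]
contact_force: [-0.3, 0.3, 0.1]
opening: 0.0801
time: 13.87
tool_pos: [0.4356, 0.3114, 0.1943]
tool_rot: [-3.141, 0.002, 1.319]
contact_force: [0.6, 0.1, -2.3]
opening: 0.0522
time: 14.28
tool_pos: [0.4356, 0.3116, 0.1959]
tool_rot: [3.141, 0.0, 1.319]
contact_force: [0.1, 0.4, -3.4]
opening: 0.0522
tcp shift [-1.6  0.9 -6.9] rotvec [ 0.   0.  -0.6] F [ 0.1  0.4 -3.4] open 52.2
```

```bash
python3 -m creep '[[[0,0,30,0,0,0],[0,0,38,0,0,0],[0,0,38,0,0,0],[0,0,38,0,0,0],[0,0,25,0,0,0]]]'
python3 -m creep '[[[18,-25,0,0,0,0],[25,-34,0,0,0,5],[25,-34,0,0,0,6],[25,-34,0,0,0,6],[25,-34,0,0,0,0]]]'; python3 go.py 635.5 38 210 92
```

```text
time: 14.7
tool_pos: [0.4323, 0.3098, 0.3631]
tool_rot: [-3.127, 0.014, 1.319]
contact_force: [0.6, 0.5, -3.0]
opening: 0.0524
time: 15.12
tool_pos: [0.5479, 0.152, 0.3725]
tool_rot: [-3.138, 0.003, 1.644]
contact_force: [0.8, 1.5, -2.5]
opening: 0.0525
tcp shift [  87.6 -114.    -3.5] rotvec [ 0.2 -0.2 -2.2] F [ 0.8  1.5 -2.5] open 52.5
```

```bash
python3 -m creep '[[[26,-32,0,0,0,-2],[26,-32,0,0,0,0],[26,-32,0,0,0,0],[8,-14,0,0,0,0],[0,0,0,0,0,0]]]'; python3 go.py 635.5 38 135 92; python3 look.py a2
```

```text
time: 15.53
tool_pos: [0.6373, 0.0314, 0.3705]
tool_rot: [-3.138, 0.006, 1.601]
contact_force: [-0.2, 0.5, -3.0]
opening: 0.0524
tcp shift [ -1.8   6.6 -76.5] rotvec [ 0.3 -0.2  0.2] F [-0.2  0.5 -3. ] open 52.4
top [269.  109.2] 133 z.056 [0.7973 0.1795] z.145 [0.7583 0.1671] deck [0.7828 0.1749]
top [223.5 175.2] 229 z.056 [0.5893 0.31  ] z.145 [0.5669 0.2872] deck [0.581  0.3015]
side [300.6 164.2] 108 z.056 [0.5872 0.3092] z.145 [0.5131 0.1534] deck [0.5597 0.2514]
side [357.  184.2] 605 z.056 [0.6799 0.0979] z.145 [ 0.5954 -0.0342] deck [0.6486 0.0489]
side [330.5 196.3] 65 z.056 [0.5714 0.075 ] z.145 [ 0.4991 -0.0545] deck [0.5446 0.027 ]
t 15.63 tcp [636.   34.2 370.5] rot [-179.7    0.3   91.9] F [-0.2  0.3 -2.2] open 52.1
```

```bash
python3 -m creep '[[[0,4,-25,0,0,0],[0,0,-25,0,0,0],[0,0,-18,0,0,0],[0,0,0,0,0,0]]]'; python3 go.py 635.5 38 125 92
python3 -m creep '[[[0,0,-5,0,0,0],[0,0,0,0,0,0]]]';python3 -m creep '[[[0,0,-5,0,0,0],[0,0,0,0,0,0]]]'; python3 go.py 635.5 38 125 92
```

```text
time: 15.97
tool_pos: [0.6329, 0.0441, 0.3022]
tool_rot: [-3.138, 0.002, 1.608]
contact_force: [-0.0, 0.2, -3.0]
opening: 0.0523
tcp shift [  2.6  -6.1 -18.2] rotvec [ 0.1 -0.2 -0.2] F [-0.   0.2 -3. ] open 52.3
time: 16.13
tool_pos: [0.6318, 0.047, 0.2975]
tool_rot: [-3.136, 0.002, 1.612]
contact_force: [-0.0, -0.1, -2.5]
opening: 0.0525
time: 16.3
tool_pos: [0.6318, 0.0484, 0.2943]
tool_rot: [-3.139, 0.002, 1.613]
contact_force: [-0.1, 0.4, -3.3]
opening: 0.0523
tcp shift [  3.7 -10.4 -10.3] rotvec [ 0.1 -0.1 -0.4] F [-0.1  0.4 -3.3] open 52.3
```

```bash
python3 -m creep '[[[3,-10,-3,0,0,0],[0,0,0,0,0,0]]]';python3 -m creep '[[[0,-2,-5,0,0,0],[0,0,0,0,0,0]]]';python3 go.py 635.5 38 125 92; python3 -m creep '[[[0,0,-4,0,0,0],[0,0,0,0,0,0]]]'; python3 go.py 635.5 38 125 92
```

```text
time: 16.47
tool_pos: [0.6353, 0.0383, 0.293]
tool_rot: [3.141, 0.002, 1.615]
contact_force: [-0.5, -0.5, -2.7]
opening: 0.0524
time: 16.63
tool_pos: [0.6357, 0.0352, 0.2885]
tool_rot: [3.139, 0.002, 1.614]
contact_force: [0.1, -0.5, -2.3]
opening: 0.0526
tcp shift [-0.2  2.8 -4.5] rotvec [ 0.1  0.2 -0.5] F [ 0.1 -0.5 -2.3] open 52.6
time: 16.8
tool_pos: [0.6358, 0.0345, 0.2843]
tool_rot: [3.138, 0.002, 1.613]
contact_force: [-0.1, -0.3, -2.6]
opening: 0.0522
tcp shift [-0.3  3.5 -0.3] rotvec [ 0.1  0.2 -0.4] F [-0.1 -0.3 -2.6] open 52.2
```

```bash
python3 -m creep '[[[0,3,-3,0,0,0],[0,0,0,0,0,0]]]';python3 -m creep '[[[0,0,-3,0,0,0],[0,0,0,0,0,0]]]';python3 go.py 635.5 38 125 92
```

```text
time: 16.97
tool_pos: [0.6363, 0.0368, 0.2826]
tool_rot: [3.136, 0.004, 1.612]
contact_force: [0.3, -0.6, -2.2]
opening: 0.0524
time: 17.13
tool_pos: [0.6364, 0.0371, 0.2829]
tool_rot: [3.133, 0.005, 1.612]
contact_force: [0.5, 0.0, -1.8]
opening: 0.0522
tcp shift [-0.9  0.9  1.1] rotvec [ 0.2  0.5 -0.4] F [ 0.5  0.  -1.8] open 52.2
```

Contact at z 0.283, so I release and retreat.

```bash
python3 -m creep '[[[0,0,0,0,0.4,0],[0,0,0,0,0,0],[0,0,0,0,0,0],[0,0,0,0,0,0],[0,0,0,0,0,0]]]' -0.6
python3 -m creep '[[[0,0,0,0,0,0],[0,0,20,0,0,0],[0,0,35,0,0,0],[0,0,35,0,0,0],[0,0,0,0,0,0]]]'
python3 -m creep '[[[-8,38,0,0,0,7],[-8,38,0,0,0,7],[-8,38,0,0,0,7],[-8,38,0,0,0,7],[-8,20,0,0,0,7]]]' -1
python3 look.py a3; python3 -c "
import cv2;cv2.imwrite('pics/a3v.png',cv2.resize(cv2.imread('pics/a3s.png')[130:280,220:440],None,fx=3,fy=3,interpolation=2))"
```

```text
time: 17.55
tool_pos: [0.6366, 0.0382, 0.2831]
tool_rot: [3.138, 0.004, 1.613]
contact_force: [-0.1, -0.6, 0.1]
opening: 0.0731
time: 17.97
tool_pos: [0.6357, 0.0384, 0.3722]
tool_rot: [-3.136, 0.003, 1.613]
contact_force: [0.3, -0.2, 1.3]
opening: 0.0737
time: 18.38
tool_pos: [0.5959, 0.2097, 0.3748]
tool_rot: [3.138, 0.006, 2.233]
contact_force: [-0.8, 1.2, 0.3]
opening: 0.0913
top [269.  109.2] 133 z.056 [0.7973 0.1795] z.145 [0.7583 0.1671] deck [0.7828 0.1749]
top [323.1 127.9] 203 z.056 [0.7362 0.0138] z.145 [0.7021 0.0146] deck [0.7235 0.0141]
top [323.4 134.9] 240 z.056 [0.7138 0.013 ] z.145 [0.6815 0.0139] deck [0.7018 0.0133]
top [330.1 146.1] 367 z.056 [ 0.6783 -0.007 ] z.145 [ 0.6488 -0.0045] deck [ 0.6674 -0.006 ]
top [338.3 156. ] 103 z.056 [ 0.6473 -0.0312] z.145 [ 0.6202 -0.0269] deck [ 0.6372 -0.0296]
top [335.1 163.4] 138 z.056 [ 0.6243 -0.0214] z.145 [ 0.5991 -0.0178] deck [ 0.615  -0.0201]
top [309.  172.3] 64 z.056 [0.5973 0.0564] z.145 [0.5742 0.0538] deck [0.5887 0.0554]
top [336.7 170.7] 130 z.056 [ 0.6019 -0.0259] z.145 [ 0.5784 -0.022 ] deck [ 0.5932 -0.0245]
top [311.6 179. ] 74 z.056 [0.5768 0.0487] z.145 [0.5554 0.0467] deck [0.5688 0.0479]
top [337.1 178.1] 124 z.056 [ 0.5792 -0.0268] z.145 [ 0.5576 -0.0228] deck [ 0.5712 -0.0253]
side [300.7 164.2] 106 z.056 [0.5875 0.309 ] z.145 [0.5134 0.1532] deck [0.56   0.2513]
side [357.7 172.2] 69 z.056 [0.7239 0.1643] z.145 [0.6345 0.0247] deck [0.6907 0.1125]
side [367.8 187.9] 574 z.056 [0.6966 0.0615] z.145 [ 0.6102 -0.0665] deck [0.6646 0.014 ]
side [335.2 189.7] 84 z.056 [0.6035 0.1023] z.145 [ 0.5276 -0.0303] deck [0.5753 0.0531]
side [386.9 195.4] 114 z.056 [ 0.7219 -0.0054] z.145 [ 0.6327 -0.1259] deck [ 0.6888 -0.0501]
side [359.9 204.5] 133 z.056 [ 0.6234 -0.009 ] z.145 [ 0.5453 -0.1291] deck [ 0.5945 -0.0535]
t 18.48 tcp [595.3 210.  374.7] rot [179.9   0.3 127.9] F [-0.4 -0.5 -0. ] open 91.7
```

View pics/a3v.png

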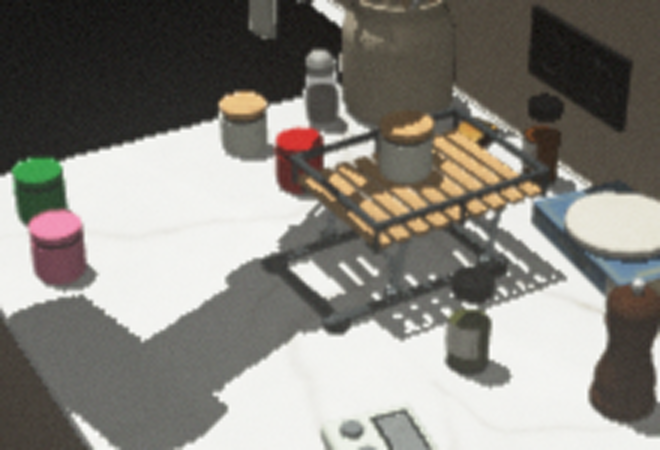

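```bash
python3 -m creep '[[[-4,33,0,0,0,7],[-3,33,0,0,0,7],[0,33,0,0,0,7],[0,0,-30,0,0,6],[0,0,-35,0,0,0]]]'
python3 -m creep '[[[0,0,-30,0,0,0],[0,0,0,0,0,0]]]'; python3 go.py 588 310 34 155
```

```text
time: 18.9
tool_pos: [0.5908, 0.3106, 0.316]
tool_rot: [3.127, 0.021, 2.709]
contact_force: [-0.4, -0.3, -0.7]
opening: 0.0917
time: 19.07
tool_pos: [0.5898, 0.3097, 0.2784]
tool_rot: [3.134, 0.015, 2.707]
contact_force: [-0.7, 0.5, -0.7]
opening: 0.0922
tcp shift [ -1.8   0.3 -85.4] rotvec [-0.   1.  -0.1] F [-0.7  0.5 -0.7] open 92.2
```

```bash
python3 -m creep '[[[-2,0,-35,0,1,0],[0,0,-32,0,0,0],[0,0,-15,0,0,0],[0,0,0,0,0,0]]]'; python3 go.py 588 310 30 155
python3 -m creep '[[[0,0,0,0,0,0],[0,0,0,0,0,0],[0,0,0,0,0,0],[0,0,0,0,0,0],[0,0,0,0,0,0]]]' 1 35
python3 -m creep '[[[0,0,0,0,0,0],[0,0,0,0,0,0],[0,0,0,0,0,0],[0,0,0,0,0,0]]]'; python3 go.py 588 310 30 155
```

```text
time: 19.4
tool_pos: [0.5907, 0.3067, 0.1979]
tool_rot: [3.139, 0.003, 2.697]
contact_force: [-0.3, -0.0, -0.4]
opening: 0.0915
tcp shift [-2.7  3.3 -8.9] rotvec [-0.1  0.2  0.4] F [-0.3 -0.  -0.4] open 91.5
time: 19.82
tool_pos: [0.5942, 0.3054, 0.2058]
tool_rot: [3.132, 0.01, 2.692]
contact_force: [1.3, -0.0, -0.6]
opening: 0.0634
time: 20.15
tool_pos: [0.5945, 0.3058, 0.2083]
tool_rot: [3.129, 0.013, 2.692]
contact_force: [-0.3, -0.9, -1.9]
opening: 0.0519
tcp shift [ -6.5   4.2 -19.3] rotvec [-0.3  1.   0.7] F [-0.3 -0.9 -1.9] open 51.9
```

The grip landed high because the tool drifts up on idle rows. I regrip lower.

```bash
python3 -m creep '[[[0,0,0,0,0,0],[0,0,0,0,0,0],[0,0,0,0,0,0],[0,0,0,0,0,0]]]' -0.7
python3 go.py 588 310 27 155
python3 -m creep '[[[-4,3,-16,-0.3,1,0.7],[0,0,-6,0,0,0],[0,0,0,0,0,0]]]' ; python3 go.py 588 310 27 155
```

```text
time: 20.48
tool_pos: [0.5943, 0.3059, 0.2081]
tool_rot: [3.13, 0.012, 2.693]
contact_force: [0.1, 0.3, 0.3]
opening: 0.074
tcp shift [ -6.3   4.1 -22.1] rotvec [-0.3  0.9  0.7] F [0.1 0.3 0.3] open 74.0
time: 20.73
tool_pos: [0.59, 0.3092, 0.1845]
tool_rot: [-3.141, -0.002, 2.706]
contact_force: [0.0, 0.4, 0.9]
opening: 0.078
tcp shift [-2.   0.8  1.5] rotvec [-0.  -0.1 -0.1] F [0.  0.4 0.9] open 78.0
```

```bash
python3 -m creep '[[[0,0,0,0,0,0],[0,0,0,0,0,0],[0,0,0,0,0,0],[0,0,0,0,0,0],[0,0,0,0,0,0]]]' 1 35
python3 -m creep '[[[0,0,0,0,0,0],[0,0,0,0,0,0],[0,0,0,0,0,0]]]'; python3 go.py 588 310 27 155
```

```text
time: 21.15
tool_pos: [0.5896, 0.3093, 0.1826]
tool_rot: [-3.139, -0.004, 2.707]
contact_force: [-0.4, 0.4, -1.5]
opening: 0.0522
time: 21.4
tool_pos: [0.5896, 0.3092, 0.1826]
tool_rot: [-3.139, -0.004, 2.706]
contact_force: [-0.2, 0.7, -1.5]
opening: 0.0528
tcp shift [-1.6  0.8  3.4] rotvec [ 0.  -0.3 -0.1] F [-0.2  0.7 -1.5] open 52.8
```

```bash
python3 -m creep '[[[0,0,30,0,0,0],[0,0,38,0,0,0],[0,0,38,0,0,0],[0,0,38,0,0,0],[0,0,35,0,0,0]]]'
python3 -m creep '[[[5,-30,0,0,0,-7],[5,-34,0,0,0,-7],[5,-34,0,0,0,-7],[5,-34,0,0,0,-7],[5,-34,0,0,0,-7]]]'; python3 go.py 635.5 -22 210 92
```

```text
time: 21.82
tool_pos: [0.5856, 0.3073, 0.3555]
tool_rot: [-3.12, -0.022, 2.706]
contact_force: [1.5, 0.2, -1.8]
opening: 0.0525
time: 22.23
tool_pos: [0.6091, 0.1436, 0.3686]
tool_rot: [-3.14, -0.011, 2.087]
contact_force: [0.7, -0.4, -2.1]
opening: 0.053
tcp shift [  26.4 -165.6    0.4] rotvec [ -0.6  -0.3 -27.6] F [ 0.7 -0.4 -2.1] open 53.0
```

```bash
python3 -m creep '[[[6,-34,0,-0.5,-0.3,-7],[6,-34,0,0,0,-7],[6,-34,0,0,0,-7],[6,-34,0,0,0,-6],[0,-20,0,0,0,0]]]'; python3 -m creep '[[[0,0,0,0,0,0]]]'; python3 go.py 635.5 -22 125 92; python3 look.py a4;python3 -c "
import cv2;cv2.imwrite('pics/a4v.png',cv2.resize(cv2.imread('pics/a4s.png')[100:230,270:450],None,fx=3,fy=3,interpolation=2))"
```

```text
time: 22.65
tool_pos: [0.6325, -0.0226, 0.369]
tool_rot: [-3.14, 0.001, 1.593]
contact_force: [0.6, -0.4, -2.3]
opening: 0.0525
time: 22.73
tool_pos: [0.6325, -0.0271, 0.3687]
tool_rot: [-3.14, 0.002, 1.588]
contact_force: [-0.4, -0.0, -2.0]
opening: 0.0525
tcp shift [  3.    5.1 -84.7] rotvec [ 0.1 -0.1  1. ] F [-0.4 -0.  -2. ] open 52.5
top [269.  109.2] 133 z.056 [0.7973 0.1795] z.145 [0.7583 0.1671] deck [0.7828 0.1749]
side [354. 171.] 123 z.056 [0.7178 0.1774] z.145 [0.629  0.0364] deck [0.6849 0.1252]
side [361.6 188. ] 755 z.056 [0.6796 0.0705] z.145 [ 0.5952 -0.0585] deck [0.6483 0.0227]
side [332.4 197.9] 77 z.056 [0.5718 0.064 ] z.145 [ 0.4995 -0.0643] deck [0.545  0.0164]
t 22.83 tcp [632.4 -23.9 368.7] rot [-179.9    0.    91.1] F [ 0.1  0.4 -1.9] open 52.5
```

View pics/a4v.png

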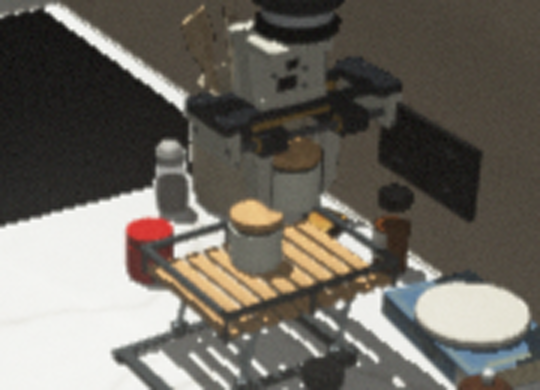

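Pot 1 stands upright at about (0.630,0.037), and pot 2 is held at crop (297,180). I lower it at y = -0.030.

```bash
python3 -m creep '[[[3,-7,-25,0,0,1],[0,0,-28,0,0,0],[0,0,-25,0,0,0],[0,0,0,0,0,0]]]'; python3 go.py 635 -30 113 92
python3 -m creep '[[[0,0,-4,0,0,0],[0,0,0,0,0,0]]]'; python3 go.py 635 -30 113 92
```

```text
time: 23.17
tool_pos: [0.6351, -0.0259, 0.2909]
tool_rot: [3.138, -0.001, 1.615]
contact_force: [-1.9, -0.1, -2.8]
opening: 0.0524
tcp shift [ -0.1  -4.1 -18.9] rotvec [-0.   0.2 -0.5] F [-1.9 -0.1 -2.8] open 52.4
time: 23.33
tool_pos: [0.635, -0.0232, 0.2871]
tool_rot: [3.14, -0.002, 1.619]
contact_force: [-0.0, -0.2, -2.3]
opening: 0.0525
tcp shift [ -0.   -6.8 -15.1] rotvec [-0.1  0.1 -0.7] F [-0.  -0.2 -2.3] open 52.5
```

```bash
python3 -m creep '[[[0,-7,-4,0,0,-0.7],[0,0,-4,0,0,0]]]'; python3 -m creep '[[[0,-2,-4,0,0,0],[0,0,0,0,0,0]]]'; python3 go.py 635 -30 113 92;python3 -m creep '[[[0,-1,-3,0,0,0],[0,0,0,0,0,0]]]';python3 -m creep '[[[0,0,-3,0,0,0],[0,0,0,0,0,0]]]'; python3 go.py 635 -30 113 92
```

```text
time: 23.5
tool_pos: [0.6359, -0.029, 0.2822]
tool_rot: [3.134, -0.001, 1.608]
contact_force: [0.8, 0.2, -1.3]
opening: 0.0527
time: 23.67
tool_pos: [0.6362, -0.0301, 0.2794]
tool_rot: [3.131, -0.003, 1.608]
contact_force: [-0.7, 1.7, -4.4]
opening: 0.0527
tcp shift [-1.2  0.1 -7.4] rotvec [-0.2  0.6 -0.1] F [-0.7  1.7 -4.4] open 52.7
time: 23.83
tool_pos: [0.6363, -0.0304, 0.2772]
tool_rot: [3.13, -0.005, 1.608]
contact_force: [-0.1, 3.7, -4.8]
opening: 0.0528
time: 24.0
tool_pos: [0.6364, -0.0305, 0.2742]
tool_rot: [3.129, -0.004, 1.608]
contact_force: [-0.7, 2.6, -3.7]
opening: 0.0525
tcp shift [-1.4  0.5 -2.2] rotvec [-0.3  0.7 -0.1] F [-0.7  2.6 -3.7] open 52.5
```

```bash
python3 -m creep '[[[0,5,0,0,0.7,0],[0,0,0,0,0,0]]]';python3 -m creep '[[[0,0,-3,0,0,0],[0,0,0,0,0,0]]]';python3 go.py 635 -26 113 92; python3 look.py a5 >/dev/null;python3 -c "
import cv2;cv2.imwrite('pics/a5v.png',cv2.resize(cv2.imread('pics/a5s.png')[130:230,300:430],None,fx=5,fy=5,interpolation=2))"
```

```text
time: 24.17
tool_pos: [0.6365, -0.0261, 0.274]
tool_rot: [-3.141, -0.003, 1.607]
contact_force: [-1.0, -0.3, -2.7]
opening: 0.0527
time: 24.33
tool_pos: [0.6367, -0.0264, 0.2712]
tool_rot: [3.141, -0.002, 1.607]
contact_force: [-0.5, 0.4, -2.4]
opening: 0.0526
tcp shift [-1.7  0.4  0.8] rotvec [-0.1  0.  -0.1] F [-0.5  0.4 -2.4] open 52.6
```

View pics/a5v.png

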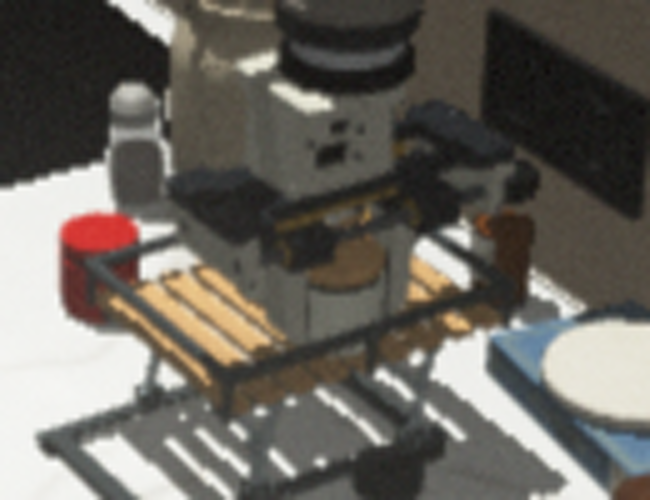

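The sideways force is gone, so the pot had been brushing the right rail. I seat it and release.

```bash
python3 -m creep '[[[0,0,-3,0,0,0],[0,0,0,0,0,0]]]';python3 go.py 635 -26 113 92;python3 -m creep '[[[0,0,-3,0,0,0],[0,0,0,0,0,0]]]';python3 go.py 635 -26 113 92
```

```text
time: 24.6
tool_pos: [0.637, -0.0268, 0.2713]
tool_rot: [3.138, -0.001, 1.607]
contact_force: [-0.4, -0.6, -1.9]
opening: 0.052
tcp shift [-2.   0.8  0.7] rotvec [-0.1  0.2 -0.1] F [-0.4 -0.6 -1.9] open 52.0
time: 24.77
tool_pos: [0.6372, -0.027, 0.2713]
tool_rot: [3.135, -0.0, 1.607]
contact_force: [0.2, -0.1, -2.1]
opening: 0.0522
tcp shift [-2.2  1.   0.7] rotvec [-0.   0.4 -0.1] F [ 0.2 -0.1 -2.1] open 52.2
```

```bash
python3 -m creep '[[[0,0,0,0,0.3,0],[0,0,0,0,0,0],[0,0,0,0,0,0],[0,0,0,0,0,0],[0,0,0,0,0,0]]]' -0.6
python3 -m creep '[[[0,0,0,0,0,0],[0,0,20,0,0,0],[0,0,35,0,0,0],[0,0,35,0,0,0],[0,0,30,0,0,0]]]'
python3 -m creep '[[[-30,0,0,0,0,0],[-35,0,0,0,0,0],[-35,0,0,0,0,0],[-35,0,0,0,0,0],[-35,0,0,0,0,0]]]' 1 10
python3 look.py a6 | grep -v "^top .*0.7"; python3 -c "
import cv2,numpy as np
a=cv2.resize(cv2.imread('pics/a6s.png')[130:230,300:430],None,fx=5,fy=5,interpolation=2)
b=cv2.resize(cv2.imread('pics/a6.png')[110:200,280:370],None,fx=5,fy=5,interpolation=2)
cv2.imwrite('pics/a6v.png',a);cv2.imwrite('pics/a6t.png',b)"
```

```text
time: 25.18
tool_pos: [0.6375, -0.0274, 0.271]
tool_rot: [3.139, 0.0, 1.607]
contact_force: [0.4, -0.0, 0.2]
opening: 0.0731
time: 25.6
tool_pos: [0.6353, -0.0273, 0.3846]
tool_rot: [-3.124, -0.004, 1.607]
contact_force: [0.5, -0.7, -0.3]
opening: 0.0737
time: 26.02
tool_pos: [0.4656, -0.0277, 0.3931]
tool_rot: [3.135, 0.001, 1.608]
contact_force: [0.7, -0.7, 1.3]
opening: 0.0446
top [321.1 146.6] 525 z.056 [0.6769 0.0201] z.145 [0.6475 0.0204] deck [0.666  0.0203]
side [355.1 170.5] 146 z.056 [0.7227 0.1786] z.145 [0.6334 0.0375] deck [0.6896 0.1263]
side [374.3 181.5] 339 z.056 [0.7365 0.0853] z.145 [ 0.6456 -0.0454] deck [0.7028 0.0368]
side [343.6 192.7] 299 z.056 [0.6167 0.0737] z.145 [ 0.5393 -0.0557] deck [0.588  0.0257]
side [332.4 198. ] 76 z.056 [0.5715 0.0635] z.145 [ 0.4992 -0.0647] deck [0.5447 0.0159]
side [389.3 194.6] 90 z.056 [ 0.7309 -0.0051] z.145 [ 0.6407 -0.1257] deck [ 0.6975 -0.0498]
side [358.7 204.8] 80 z.056 [ 0.6195 -0.0086] z.145 [ 0.5418 -0.1288] deck [ 0.5907 -0.0532]
t 26.12 tcp [462.5 -27.1 392.6] rot [180.   -0.   92.1] F [0.4 0.4 0.3] open 36.8
```

View pics/a6v.png

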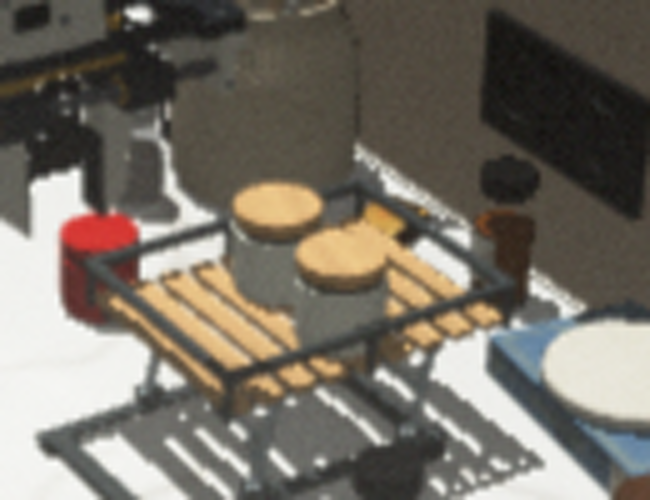

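View pics/a6t.png

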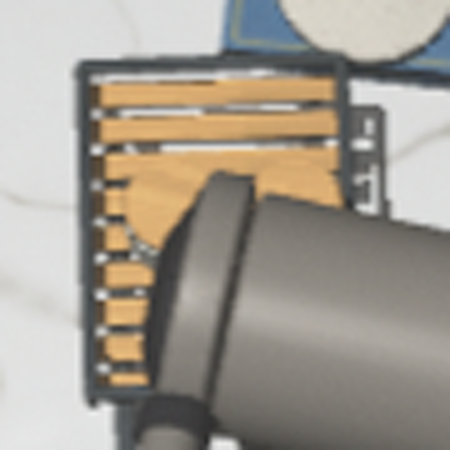

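Both pots stand upright on the deck, with lids at side crop (277,211) and (340,257). Now I press the lids.

```bash
python3 -c "
from h import *
print(pl('side',355.0,171.8,.145),pl('side',367.6,181,.145))"
python3 -m creep '[[[35,0,0,0,0,0],[35,0,0,0,0,0],[35,0,0,0,0,0],[35,0,0,0,0,0],[30,0,0,0,0,0]]]'
python3 -m creep '[[[0,0,-20,0,0,0],[0,0,-25,0,0,0],[0,0,0,0,0,0]]]'; python3 go.py 636 -27 167 92
```

```text
[0.62896093 0.0307645 ] [ 0.63089855 -0.03359077]
time: 26.53
tool_pos: [0.6332, -0.0265, 0.3951]
tool_rot: [3.14, 0.0, 1.605]
contact_force: [0.8, 0.5, 0.8]
opening: 0.0036
time: 26.78
tool_pos: [0.6409, -0.0266, 0.3479]
tool_rot: [3.132, 0.002, 1.606]
contact_force: [-1.2, 0.1, -1.8]
opening: 0.0004
tcp shift [ -4.9  -0.4 -21.9] rotvec [ 0.1  0.5 -0. ] F [-1.2  0.1 -1.8] open 0.4
```

```bash
python3 -m creep '[[[-5,0,-14,0,0.5,0],[0,0,-6,0,0,0],[0,0,0,0,0,0]]]'; python3 go.py 636 -27 164 92
python3 -m creep '[[[0,0,-5,0,0,0]]]';python3 -m creep '[[[0,0,-5,0,0,0]]]';python3 -m creep '[[[0,0,-5,0,0,0]]]'
```

```text
time: 27.03
tool_pos: [0.637, -0.0265, 0.3278]
tool_rot: [3.141, 0.001, 1.606]
contact_force: [0.4, 0.2, 0.3]
opening: 0.0006
tcp shift [-1.  -0.5 -4.8] rotvec [ 0.1  0.  -0. ] F [0.4 0.2 0.3] open 0.6
time: 27.12
tool_pos: [0.6374, -0.0266, 0.3244]
tool_rot: [3.139, 0.002, 1.606]
contact_force: [0.1, 0.9, 0.6]
opening: 0.0004
time: 27.2
tool_pos: [0.6376, -0.0267, 0.3205]
tool_rot: [3.137, 0.002, 1.606]
contact_force: [-2.4, -0.6, 6.1]
opening: 0.0006
time: 27.28
tool_pos: [0.6376, -0.0267, 0.3174]
tool_rot: [3.135, 0.003, 1.606]
contact_force: [-9.3, -0.5, 31.9]
opening: 0.0002
```

```bash
python3 -m creep '[[[0,0,15,0,0,0],[0,32,6,0,0,0],[0,32,0,0,0,0],[0,0,0,0,0,0]]]'; python3 go.py 635 37 164 92
```

```text
time: 27.62
tool_pos: [0.638, 0.037, 0.3428]
tool_rot: [3.128, 0.003, 1.601]
contact_force: [0.0, 0.3, 0.5]
opening: 0.0002
tcp shift [ -3.    0.  -19.8] rotvec [0.2 0.8 0.3] F [0.  0.3 0.5] open 0.2
```

```bash
python3 -m creep '[[[-3,0,-12,0.2,0.8,0.3],[0,0,-5,0,0,0]]]'; python3 go.py 635 37 164 92
python3 -m creep '[[[0,0,-4,0,0,0]]]';python3 -m creep '[[[0,0,-5,0,0,0]]]'
```

```text
time: 27.78
tool_pos: [0.6351, 0.0381, 0.3273]
tool_rot: [3.138, -0.0, 1.609]
contact_force: [-1.3, 0.3, -0.7]
opening: 0.0004
tcp shift [-0.1 -1.1 -4.3] rotvec [-0.   0.2 -0.2] F [-1.3  0.3 -0.7] open 0.4
time: 27.87
tool_pos: [0.635, 0.0376, 0.3226]
tool_rot: [3.138, -0.0, 1.609]
contact_force: [-0.9, -0.8, -0.8]
opening: 0.0006
time: 27.95
tool_pos: [0.6351, 0.0372, 0.3177]
tool_rot: [3.137, -0.001, 1.609]
contact_force: [-3.1, 6.2, 33.8]
opening: 0.0003
```

```bash
python3 -m creep '[[[0,0,20,0,0,0],[0,0,30,0,0,0],[-30,-25,0,0,0,-6],[-30,-30,0,0,0,-6],[-28,-30,0,0,0,0]]]'
python3 -m creep '[[[-25,-33,0,0,0,0],[-25,-33,0,0,0,0],[-25,-33,0,0,0,0],[-20,-33,0,0,0,0],[0,-15,0,0,0,0]]]'
python3 look.py a7 | grep side; python3 go.py 430.7 -209.8 40 80; python3 -c "
import cv2
a=cv2.resize(cv2.imread('pics/a7s.png')[130:250,300:430],None,fx=5,fy=5,interpolation=2)
cv2.imwrite('pics/a7v.png',a)"
```

```text
time: 28.37
tool_pos: [0.5489, -0.0494, 0.3655]
tool_rot: [3.134, -0.003, 1.392]
contact_force: [0.1, -0.8, 0.8]
opening: 0.0004
time: 28.78
tool_pos: [0.4461, -0.2019, 0.3631]
tool_rot: [3.138, -0.002, 1.386]
contact_force: [0.4, -0.5, -0.6]
opening: 0.0007
side [358.  173.8] 42 z.056 [0.7189 0.1545] z.145 [0.63  0.016] deck [0.686  0.1031]
side [366.7 183.9] 54 z.056 [0.7073 0.0843] z.145 [ 0.6197 -0.0463] deck [0.6748 0.0359]
side [386.4 187.2] 40 z.056 [0.749  0.0363] z.145 [ 0.6567 -0.0889] deck [ 0.7148 -0.0101]
side [389.4 194.5] 90 z.056 [ 0.7315 -0.0048] z.145 [ 0.6412 -0.1254] deck [ 0.698  -0.0495]
side [359.2 204.8] 82 z.056 [ 0.6208 -0.0094] z.145 [ 0.5429 -0.1294] deck [ 0.5919 -0.0539]
tcp shift [ -17.4   -8.1 -164.1] rotvec [-0.1  0.3  0.7] F [-0.4 -0.1  0.8] open 0.4
```

View pics/a7v.png

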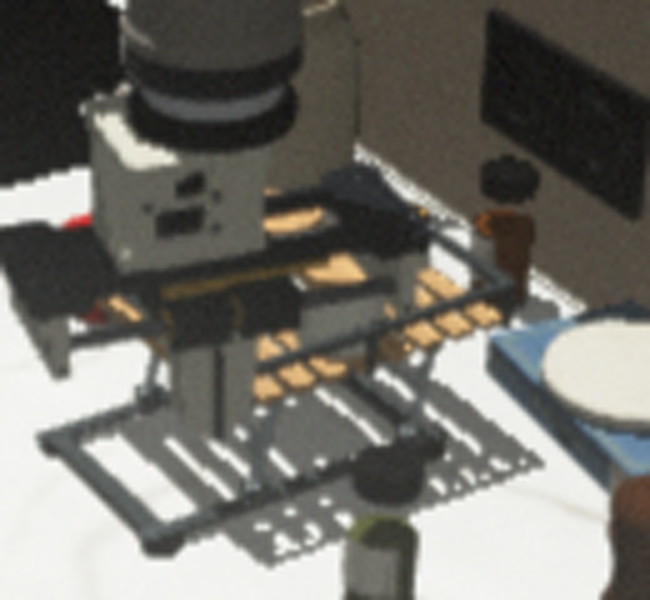

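```bash
python3 -m creep '[[[-17,-8,-20,0,0.3,0.5],[0,0,-36,0,0,0],[0,0,-36,0,0,0],[0,0,-36,0,0,0],[0,0,0,0,0,0]]]'; python3 go.py 430.7 -209.8 50 80; python3 look.py a8; python3 -c "
import cv2;i=cv2.imread('pics/a8.png')[125:190,290:365];cv2.imwrite('pics/a8t.png',i)"
```

```text
time: 29.3
tool_pos: [0.4304, -0.2105, 0.2322]
tool_rot: [3.134, 0.001, 1.388]
contact_force: [-2.3, 1.0, 0.1]
opening: 0.0004
tcp shift [  0.3   0.7 -23.2] rotvec [0.1 0.4 0.5] F [-2.3  1.   0.1] open 0.4
top [269.  109.2] 133 z.056 [0.7973 0.1795] z.145 [0.7583 0.1671] deck [0.7828 0.1749]
top [323.1 127.9] 204 z.056 [0.7362 0.0138] z.145 [0.7021 0.0146] deck [0.7235 0.0141]
top [323.5 134.9] 237 z.056 [0.7138 0.0127] z.145 [0.6815 0.0136] deck [0.7018 0.0131]
top [324.3 148.8] 787 z.056 [0.6699 0.0106] z.145 [0.6411 0.0116] deck [0.6592 0.0109]
top [322.5 164.4] 178 z.056 [0.6214 0.0162] z.145 [0.5964 0.0168] deck [0.6121 0.0164]
top [324.7 171.2] 253 z.056 [0.6005 0.0098] z.145 [0.5772 0.0109] deck [0.5918 0.0102]
top [325.1 178.5] 250 z.056 [0.5782 0.0087] z.145 [0.5566 0.0099] deck [0.5702 0.0092]
top [325.7 184.6] 123 z.056 [0.5596 0.007 ] z.145 [0.5396 0.0084] deck [0.5522 0.0075]
side [358.1 171.7] 83 z.056 [0.7268 0.1666] z.145 [0.6371 0.0268] deck [0.6936 0.1147]
side [374.1 181.7] 354 z.056 [0.7352 0.0845] z.145 [ 0.6445 -0.0461] deck [0.7016 0.0361]
side [389.4 194.6] 89 z.056 [ 0.7312 -0.0053] z.145 [ 0.6409 -0.1258] deck [ 0.6977 -0.05  ]
side [360.2 204.6] 69 z.056 [ 0.6239 -0.0099] z.145 [ 0.5457 -0.1299] deck [ 0.5949 -0.0544]
t 29.4 tcp [ 432.2 -211.6  237.2] rot [179.2   0.3  79.6] F [ 0.4 -0.2  0.6] open 0.1
```

```bash
python3 -c "
import cv2,numpy as np
t=cv2.resize(cv2.imread('pics/a8.png')[115:200,290:365],(375,425),interpolation=2)
s=cv2.resize(cv2.imread('pics/a8s.png')[145:230,310:395],(425,425),interpolation=2)
cv2.imwrite('pics/m.png',np.hstack([t,s]))"
```

```text
(no output)
```

View pics/m.png

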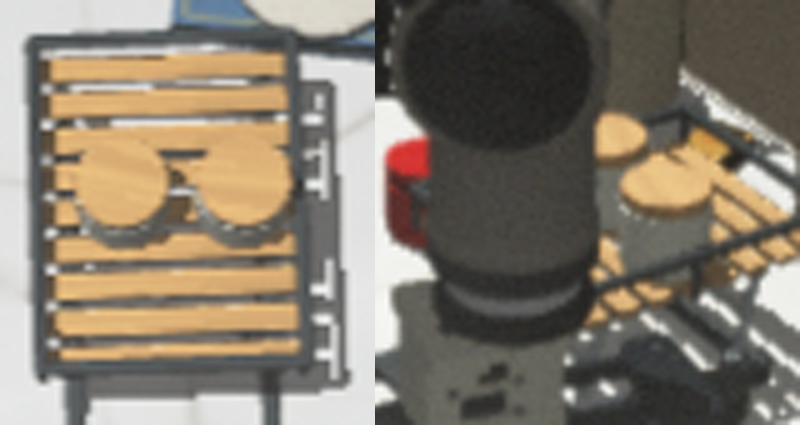

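Both pots stand upright inside the rail and no seal is showing under the lids. Now the left key.

```bash
python3 -m creep '[[[-1,2,-16,0,0.7,0.3],[0,0,-9,0,0,0],[0,0,0,0,0,0]]]'; python3 go.py 430.7 -209.8 41 80
```

```text
time: 29.65
tool_pos: [0.4342, -0.2103, 0.2175]
tool_rot: [3.129, 0.011, 1.395]
contact_force: [-0.6, 0.5, 0.8]
opening: 0.0004
tcp shift [ -3.5   0.5 -17.5] rotvec [0.8 0.6 0.1] F [-0.6  0.5  0.8] open 0.4
```

```bash
python3 -m creep '[[[-3,0,-8,0.8,0.6,0],[0,0,-4,0,0,0]]]';python3 -m creep '[[[0,0,-4,0,0,0]]]'; python3 -m creep '[[[0,0,-5,0,0,0]]]'; python3 go.py 430.7 -209.8 41 80
```

```text
time: 29.82
tool_pos: [0.4324, -0.2107, 0.2083]
tool_rot: [3.136, 0.001, 1.396]
contact_force: [0.1, 1.2, -0.5]
opening: 0.0005
time: 29.9
tool_pos: [0.4327, -0.211, 0.205]
tool_rot: [3.134, 0.002, 1.396]
contact_force: [-0.2, -1.1, 0.3]
opening: 0.0005
time: 29.98
tool_pos: [0.4328, -0.2111, 0.2004]
tool_rot: [3.134, 0.002, 1.396]
contact_force: [-2.9, 1.6, 3.6]
opening: 0.0005
tcp shift [-2.1  1.3 -0.4] rotvec [0.2 0.4 0. ] F [-2.9  1.6  3.6] open 0.5
```

```bash
python3 -m creep '[[[0,0,-3,0,0,0]]]';python3 -m creep '[[[0,0,-2,0,0,0]]]'
```

```text
time: 30.07
tool_pos: [0.4328, -0.2111, 0.1991]
tool_rot: [3.133, 0.002, 1.396]
contact_force: [-11.7, 7.9, 55.1]
opening: 0.0004
time: 30.15
tool_pos: [0.4327, -0.211, 0.1995]
tool_rot: [3.133, 0.002, 1.396]
contact_force: [-9.0, 5.9, 34.8]
opening: 0.0004
```

Left key bottomed out (force jump at TCP z 0.199). Middle key next.

```bash
python3 -m creep '[[[0,0,14,0,0,0],[-4,-18,0,0,0,0],[-4,-17,0,0.2,0.4,0],[0,0,0,0,0,0]]]'; python3 go.py 424.7 -245.1 41 80
```

```text
time: 30.48
tool_pos: [0.4252, -0.2468, 0.2166]
tool_rot: [3.135, 0.003, 1.398]
contact_force: [-0.0, -0.3, 0.6]
opening: 0.0003
tcp shift [ -0.5   1.7 -16.6] rotvec [ 0.2  0.3 -0.1] F [-0.  -0.3  0.6] open 0.3
```

```bash
python3 -m creep '[[[0,0,-3,0,0,0],[0,0,0,0,0,0]]]'; python3 go.py 424.7 -245.1 41 80
```

```text
time: 30.65
tool_pos: [0.4251, -0.247, 0.2132]
tool_rot: [3.134, 0.003, 1.396]
contact_force: [-0.2, -0.9, -0.1]
opening: 0.0002
tcp shift [ -0.4   1.9 -13.2] rotvec [0.2 0.4 0. ] F [-0.2 -0.9 -0.1] open 0.2
```

```bash
python3 -m creep '[[[0,2,-6,0,0,0],[0,0,-4,0,0,0]]]';python3 -m creep '[[[0,0,-3,0,0,0]]]'; python3 -m creep '[[[0,0,-2,0,0,0]]]';python3 -m creep '[[[0,0,-2,0,0,0]]]'
```

```text
time: 30.82
tool_pos: [0.4252, -0.244, 0.2026]
tool_rot: [3.134, 0.003, 1.396]
contact_force: [-2.9, 0.2, 2.3]
opening: 0.0002
time: 30.9
tool_pos: [0.4254, -0.2437, 0.1994]
tool_rot: [3.134, 0.003, 1.397]
contact_force: [-9.2, -0.0, 41.1]
opening: 0.0006
time: 30.98
tool_pos: [0.4254, -0.2436, 0.1992]
tool_rot: [3.134, 0.005, 1.398]
contact_force: [-12.9, 3.6, 49.9]
opening: 0.0007
time: 31.07
tool_pos: [0.4253, -0.2434, 0.1996]
tool_rot: [3.133, 0.006, 1.4]
contact_force: [-10.3, 3.1, 34.4]
opening: 0.0007
```

Middle key bottomed. Right key next.

```bash
python3 -m creep '[[[0,0,14,0,0,0],[-4,-18,0,0,0,0],[-3,-18,0,0.3,0.4,0],[0,0,-4,0,0,0]]]'; python3 go.py 418.6 -280.2 41 80
```

```text
time: 31.4
tool_pos: [0.4192, -0.2782, 0.2114]
tool_rot: [3.138, 0.003, 1.404]
contact_force: [1.0, -0.2, -0.3]
opening: 0.0006
tcp shift [ -0.6  -2.  -11.4] rotvec [ 0.2  0.1 -0.5] F [ 1.  -0.2 -0.3] open 0.6
```

```bash
python3 -m creep '[[[0,-2,-5,0,0,0],[0,0,-4,0,0,0]]]';python3 -m creep '[[[0,0,-3,0,0,0]]]'; python3 -m creep '[[[0,0,-2,0,0,0]]]';python3 -m creep '[[[0,0,-2,0,0,0]]]'
python3 -m creep '[[[0,0,20,0,0,0],[0,0,30,0,0,0],[0,0,38,0,0,0],[0,0,38,0,0,0],[0,0,0,0,0,0]]]'
python3 -m creep '[[[0,0,0,0,0,0],[0,0,0,0,0,0],[0,0,0,0,0,0]]]'
python3 - <<'E'
from h import *
T=viewer.read_camera('top');S=viewer.read_camera('side')
O=cv2.imread('pics/a8.png');Q=cv2.imread('pics/top0.png')
for nm,I in(('a8',O),):
    d=cv2.absdiff(T,I).max(2)
    print('top stand diff',d[120:195,292:365].max(),'jar',[ (c,a) for c,a,_ in blobs(d>50,15)])
d=cv2.absdiff(T,Q).max(2); print('mill',d[130:165,405:435].max(),'salt',d[130:152,212:232].max())
cv2.imwrite('pics/fin.png',T);cv2.imwrite('pics/fins.png',S)
E
```

```text
time: 31.57
tool_pos: [0.4191, -0.2797, 0.2011]
tool_rot: [3.139, 0.003, 1.404]
contact_force: [-0.1, -1.5, 3.9]
opening: 0.0003
time: 31.65
tool_pos: [0.4193, -0.2796, 0.199]
tool_rot: [3.138, 0.004, 1.404]
contact_force: [-13.8, 6.5, 60.5]
opening: 0.0007
time: 31.73
tool_pos: [0.4193, -0.2793, 0.1994]
tool_rot: [3.138, 0.005, 1.406]
contact_force: [-12.4, 3.8, 45.7]
opening: 0.0005
time: 31.82
tool_pos: [0.4192, -0.279, 0.1997]
tool_rot: [3.138, 0.007, 1.407]
contact_force: [-9.0, -0.8, 28.1]
opening: 0.0004
time: 32.23
tool_pos: [0.4185, -0.2738, 0.3267]
tool_rot: [-3.137, 0.001, 1.41]
contact_force: [1.6, -1.4, 0.4]
opening: 0.0003
time: 32.48
tool_pos: [0.4188, -0.2717, 0.3256]
tool_rot: [-3.137, 0.0, 1.412]
contact_force: [0.3, -1.0, 0.1]
opening: 0.0001
top stand diff 7 jar [(array([399.9, 228.3]), np.int32(8189)), (array([406.1, 217.2]), np.int32(69)), (array([461.3, 222.8]), np.int32(32)), (array([451.5, 233.8]), np.int32(130)), (array([428.2, 242.5]), np.int32(164)), (array([469.8, 279.6]), np.int32(2403)), (array([390.3, 267.6]), np.int32(127)), (array([374.5, 271.6]), np.int32(37)), (array([447.8, 269.1]), np.int32(29)), (array([438.7, 295. ]), np.int32(64)), (array([294.2, 289.6]), np.int32(47)), (array([417.8, 333.2]), np.int32(2545)), (array([322.4, 341.9]), np.int32(1710)), (array([268.5, 302.2]), np.int32(38)), (array([257.9, 324.3]), np.int32(23)), (array([259.4, 362.1]), np.int32(199)), (array([234.5, 355.1]), np.int32(61)), (array([363.1, 378.3]), np.int32(1894)), (array([469.3, 387.2]), np.int32(357)), (array([269.8, 385.1]), np.int32(23)), (array([447.2, 391.6]), np.int32(63)), (array([267.4, 396.1]), np.int32(49)), (array([274.3, 397.7]), np.int32(15))]
mill 73 salt 31
```

```bash
python3 - <<'E'
from h import *
a,b=cv2.imread('pics/a3.png'),cv2.imread('pics/fin.png')
u,v=proj('top',(.58,-.158,.06)).astype(int);print(u,v,'jar dark px',[(i[v-20:v+20,u-15:u+15].max(2)<60).sum() for i in(a,b)],'diff',cv2.absdiff(a,b)[v-12:v+10,u-8:u+8].max())
q=cv2.imread('pics/top0.png');d=cv2.absdiff(q,b).max(2)[130:165,405:435];print('mill diff px>40',(d>40).sum(),'mean',d.mean())
st();print(robot.hand_in())
E
```

```text
381 177 jar dark px [np.int64(1), np.int64(0)] diff 4
mill diff px>40 4 mean 15.604761904761904
t 32.58 tcp [ 418.7 -271.8  325.3] rot [-179.7   -0.    80.9] F [0.8 0.  0.3] open 0.5
the job is handed in; nothing more can be done
None
```

I've handed the job in after 32.6 s of robot time. Nothing failed that I could see, but `hand_in` reports no verdict.

- **Jar and stand:** I set the spice jar on the worktop at about (0.58, -0.16) and led the stand by its front rail until it was open. The pictures show the jar upright and the deck raised.
- **Pots:** Only two filled pots were in the scene. Both stand on the deck inside the rail. I had to regrip the second pot lower, and it brushed the right rail on the way down, so I moved it 5 mm clear before seating it.
- **Lids:** I pressed both lids until the force rose to 32–34 N. No seal was showing in the top and side pictures taken just before the timer keys.
- **Timer:** I pressed left, middle and right in that order. Each key hit a hard stop at 50–60 N at the fingertips, well under the 120 N wrist limit, and each was released before the next.

**Last checks:**
- The stand area in the top view had not changed since before the keys were pressed. The jar's patch matched an earlier picture.
- The salt shaker area differed slightly from the start. Around the pepper mill 4 pixels differed by more than 40 levels, which I put down to the arm's shadow. The arm never went near the mill.
- The arm was about 0.12 m above the timer and touching nothing.
- I could not read the stand angle, lid travel or key travel directly. Those rest on the force readings and the pictures.

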